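Unstopper the pin-stock tubes and rack them

ROBOT

A 6-joint arm with a two-finger parallel gripper is mounted at the origin on a cart in front of the work surface, level with it; the furniture and walls round the work are solid. World frame = base frame: x ahead of the robot, y to its left, z up, the work surface at z = 0. Lengths are in m, angles in degrees, forces in N, time in s.
With the tool pointing down it reaches from about 0.4 to 0.825 m from the base axis. Payload 7 kg.
Tool frame: the origin (TCP) lies at the centre of the arm's flange, where the gripper is bolted on; the fingertips stand 178 mm ahead of it and the grasp point (between the pads) lies 159 mm ahead of it (tip_reach is the distance from the TCP to the fingertips, in m); z points along the fingers, y is the line along which they close (so a half turn about z gives the same grasp; the last joint's range is limited). The gripper opens to 88 mm and grips with 3 to 60 N. Pads are 19 mm wide; open, the fingers measure 130 mm over their backs; the gripper's body (78 mm by 193 mm) begins 47 mm behind the grasp point.
Start: joints at [-50.758, 20.546, 0.682, 0, -70.136, -16.507], TCP at [0.261, -0.623, 0.405] pointing down, gripper open.
Joint ranges: [-176.03, 176.03], [-82.01, 121.73], [-58.28, 71.71], [-173.87, 95.51], [-174.79, -0.11], [-173.66, 173.66]. Speed limits (degrees/s): [136.94, 136.94, 172.46, 180, 180, 180].

INTERFACE

Orientations are given as [roll, pitch, yaw] about the fixed x, y, z axes, in that order (R = Rz(yaw) Ry(pitch) Rx(roll)).
In Python, from plant import * gives the robot as it stands.
- The arm moves only by the shell command python3 -m handwheel 'ROWS'. ROWS is JSON, a list of rows, each a list of 7 numbers: the opening, from -1 (shut) to 1 (fully open), then the shift along the tool's x, y, z as a fraction of full scale, then the turn, a rotation vector about the tool's x, y, z as a fraction of full scale. A call has 1 to 5 rows; each row shifts and turns the commanded pose from where the row before left it, along the tool's axes as they then stand; what a row does not reach is not made up. Full scale, the value 1, is 0.025 m for a shift and 6 degrees for a turn. A row lasts 1/8 s, in which the tool goes at most 62.5 mm and 10.7 degrees, less where a joint would pass 70% of its speed; a pose out of reach is approached as far as the arm can. A call with a number of a shift or a turn outside -1 to 1 is refused whole. A call with a gripper value outside its range is refused whole. The fingers move at their own pace and stop on an object; the grip force is fixed at half the most. Time passes only in rows, so rows that do not move let the fingers close. It gives the time, the measured TCP pose, the force, the opening and the grip force at its end, in the units of the state.
- get_obs(): the state, without advancing time (a new reading comes with each control period).
- snapshot(name): name is "scene" or "top" or "wrist"; returns a dict with "color" (400x640x3 uint8, red, green, blue), "fx", "fy", "cx", "cy" (pixels), "R" (3x3) and "t" (3): a world point X has camera coordinates R X + t; the wrist camera has in their place "tool_from_camera" (4x4, takes a point from camera to tool coordinates, whose origin is the TCP and whose axes are the flange's). Camera axes: x right, y down, z forward; pixel columns grow to the right and rows downward; lengths in m; the calibration is good to about 2 mm. A picture is of the moment at which its call begins: read the wrist's pose just before it. There is no depth.
- close_job(): hands the job in; it is judged then, once.
The state is a dict: "clock": time; "joint_pos": joint angles; "qvel": joint speeds; "tau": joint torques, N m; "tool_pos": TCP position; "orientation": TCP orientation; "force": force on the tool from outside, world axes, zero at the start; "moment": the same for the moment, N m; "opening": finger opening in m; "gripper_force": force on a finger pad.
Only numpy, scipy, OpenCV 4.12 (cv2) and the standard library are available. Lean on these libraries where they do the work, as an engineer would, in place of code of your own. Each camera call takes 0.05 s, during which the arm holds its last target. There are 200 camera calls.

TASK

Open every tube that is still stoppered where it stands in the wooden transit block: rock its rubber stopper from side to side while lifting until it comes free, without pulling the tube out along with it, and put the stopper in the grey tray. Stand all three tubes, the ones that were open already too, upright and fully home in a window of the aluminium bench rack. Do not tip a tube over, and leave the other things on the desk where they are.

Things in the scene. Friction and masses are not known exactly. Their poses are not given: they have to be found in the camera images.
- transit_block: Solid pale wooden block, 80 x 204 x 60 mm (x, y, z), fixed to the desk for the job. Origin: centre of its underside. Three square holes, 52 x 52 mm, in a row along its y at y = -66, 0, +66 mm, floor 10 mm above the desk, 50 mm deep. The tubes stand in it at the start, each turned like the block.
- bench_rack: Open aluminium rack, 80 x 204 x 60 mm, fixed to the desk: a 10 mm base plate and, on four pillars at its corners, an upper plate (z = 48 to 60 mm) with three square windows, 54 x 54 mm with 3 mm chamfers, at y = -66, 0, +66 mm. Origin: centre of its underside. Empty at the start.
- tray: Shallow grey plastic tray, open on top, loose, 350 g: 120 x 190 x 26 mm (x, y, z), walls and floor 4 mm thick. Origin: centre of its underside.
- rack_hole0 (a point): Where the underside of a tube comes to rest in the rack: centre of window 0, on the base plate, 10 mm above the desk (rack x = 0, y = -66 mm); axes as the rack's.
- rack_hole1 (a point): Where the underside of a tube comes to rest in the rack: centre of window 1, on the base plate, 10 mm above the desk (rack x = 0, y = 0 mm); axes as the rack's.
- rack_hole2 (a point): Where the underside of a tube comes to rest in the rack: centre of window 2, on the base plate, 10 mm above the desk (rack x = 0, y = 66 mm); axes as the rack's.
- tube0: Square aluminium tube, loose, about 260 g (varies), 50 x 50 mm outside, 120 mm tall, walls 4 mm, open at the top, brass pin stock fixed inside. Origin: centre of its underside; z to its mouth. Inside the mouth the two walls at its +x and -x carry a lip, 3 mm tall and 2.5 mm deep, that holds the stopper. Without a stopper it is open already.
- stopper0: Black rubber stopper of tube0, loose, 90 g, 68 mm tall; absent if the tube is open already. Origin: centre of its underside, z up. Round tapered plug (25 to 35 mm, 26 mm tall); square flange 46 x 46 mm, z = 26 to 32 mm, that rests on the tube's rim; flat handle 34 mm (x) by 14 mm (y), z = 32 to 68 mm. Seated, its origin is 94 mm above the tube's and its axes are the tube's.
- stopper0_grip (a point): Centre of the handle of stopper0, 52 mm above its origin, same axes. A springy rib on the plug's +x and -x sides sits under the tube's lips. A rib snaps over its lip at about 5 N when that side rises 8 mm; straight up, both hold 10 N and the tube comes along. Tilt about y by 0.2 to 0.3 rad one way, then the other, lifting a little: one rib is freed after the other.
- tube1: Square aluminium tube, loose, about 260 g (varies), 50 x 50 mm outside, 120 mm tall, walls 4 mm, open at the top, brass pin stock fixed inside. Origin: centre of its underside; z to its mouth. Inside the mouth the two walls at its +x and -x carry a lip, 3 mm tall and 2.5 mm deep, that holds the stopper. Without a stopper it is open already.
- stopper1: Black rubber stopper of tube1, loose, 90 g, 68 mm tall; absent if the tube is open already. Origin: centre of its underside, z up. Round tapered plug (25 to 35 mm, 26 mm tall); square flange 46 x 46 mm, z = 26 to 32 mm, that rests on the tube's rim; flat handle 34 mm (x) by 14 mm (y), z = 32 to 68 mm. Seated, its origin is 94 mm above the tube's and its axes are the tube's.
- stopper1_grip (a point): Centre of the handle of stopper1, 52 mm above its origin, same axes. A springy rib on the plug's +x and -x sides sits under the tube's lips. A rib snaps over its lip at about 5 N when that side rises 8 mm; straight up, both hold 10 N and the tube comes along. Tilt about y by 0.2 to 0.3 rad one way, then the other, lifting a little: one rib is freed after the other.
- tube2: Square aluminium tube, loose, about 260 g (varies), 50 x 50 mm outside, 120 mm tall, walls 4 mm, open at the top, brass pin stock fixed inside. Origin: centre of its underside; z to its mouth. Inside the mouth the two walls at its +x and -x carry a lip, 3 mm tall and 2.5 mm deep, that holds the stopper. Without a stopper it is open already.
- stopper2: Black rubber stopper of tube2, loose, 90 g, 68 mm tall; absent if the tube is open already. Origin: centre of its underside, z up. Round tapered plug (25 to 35 mm, 26 mm tall); square flange 46 x 46 mm, z = 26 to 32 mm, that rests on the tube's rim; flat handle 34 mm (x) by 14 mm (y), z = 32 to 68 mm. Seated, its origin is 94 mm above the tube's and its axes are the tube's.
- stopper2_grip (a point): Centre of the handle of stopper2, 52 mm above its origin, same axes. A springy rib on the plug's +x and -x sides sits under the tube's lips. A rib snaps over its lip at about 5 N when that side rises 8 mm; straight up, both hold 10 N and the tube comes along. Tilt about y by 0.2 to 0.3 rad one way, then the other, lifting a little: one rib is freed after the other.
- phone: White cordless handset, 46 x 165 x 23 mm, loose on the desk, no part of the job; origin at the centre of its underside.
- brass_padlock: Brass padlock lying flat, 60 x 40 x 14 mm, loose on the desk, no part of the job; origin at the centre of its underside.
- spare_key: Car key with a black head, 81 x 23 x 8 mm, loose on the desk, no part of the job; origin at the centre of its underside.
Things that resemble listed ones, but are neither listed nor needed, are in the scene too. What is shaped like the tube1 but green or turquoise is not meant.

How it is judged (in metres and radians):
On the way, in this order (a step that is already met when the one before it is completed fails the run):
1. a stopper still in its tube is rocked to one side (towards the tube's +x) (((x of stopper0_grip in the frame of tube0 above 0.004 m and horizontal distance between stopper0 and tube0 below 0.025 m and z of stopper0 in the frame of tube0 below 0.125 m) or (x of stopper1_grip in the frame of tube1 above 0.004 m and horizontal distance between stopper1 and tube1 below 0.025 m and z of stopper1 in the frame of tube1 below 0.125 m) or (x of stopper2_grip in the frame of tube2 above 0.004 m and horizontal distance between stopper2 and tube2 below 0.025 m and z of stopper2 in the frame of tube2 below 0.125 m))).
2. a stopper still in its tube is rocked to the other side (towards the tube's -x) (((x of stopper0_grip in the frame of tube0 below -0.004 m and horizontal distance between stopper0 and tube0 below 0.025 m and z of stopper0 in the frame of tube0 below 0.125 m) or (x of stopper1_grip in the frame of tube1 below -0.004 m and horizontal distance between stopper1 and tube1 below 0.025 m and z of stopper1 in the frame of tube1 below 0.125 m) or (x of stopper2_grip in the frame of tube2 below -0.004 m and horizontal distance between stopper2 and tube2 below 0.025 m and z of stopper2 in the frame of tube2 below 0.125 m))).
At the end, for the whole second after the job is handed in: Every tube stands upright (within 0.06 rad) in a rack window, its underside within 6 mm sideways and 4 mm in height of the window's resting point, and every stopper present lies inside the level tray; all at rest (((horizontal distance between tube0 and rack_hole0 below 0.006 m and z of tube0 in the frame of rack_hole0 between -0.005 and 0.004 m) or (horizontal distance between tube0 and rack_hole1 below 0.006 m and z of tube0 in the frame of rack_hole1 between -0.005 and 0.004 m) or (horizontal distance between tube0 and rack_hole2 below 0.006 m and z of tube0 in the frame of rack_hole2 between -0.005 and 0.004 m)) and angle between each of tube0, tube1, tube2's own z axis and vertical below 0.06 rad and linear speed of each of tube0, stopper0, tube1, stopper1, tube2, stopper2 below 0.03 m/s and x of stopper0 in the frame of tray between -0.058 and 0.058 m and y of stopper0 in the frame of tray between -0.092 and 0.092 m and z of each of stopper0, stopper1, stopper2 in the frame of tray below 0.04 m and ((horizontal distance between tube1 and rack_hole0 below 0.006 m and z of tube1 in the frame of rack_hole0 between -0.005 and 0.004 m) or (horizontal distance between tube1 and rack_hole1 below 0.006 m and z of tube1 in the frame of rack_hole1 between -0.005 and 0.004 m) or (horizontal distance between tube1 and rack_hole2 below 0.006 m and z of tube1 in the frame of rack_hole2 between -0.005 and 0.004 m)) and x of stopper1 in the frame of tray between -0.058 and 0.058 m and y of stopper1 in the frame of tray between -0.092 and 0.092 m and ((horizontal distance between tube2 and rack_hole0 below 0.006 m and z of tube2 in the frame of rack_hole0 between -0.005 and 0.004 m) or (horizontal distance between tube2 and rack_hole1 below 0.006 m and z of tube2 in the frame of rack_hole1 between -0.005 and 0.004 m) or (horizontal distance between tube2 and rack_hole2 below 0.006 m and z of tube2 in the frame of rack_hole2 between -0.005 and 0.004 m)) and x of stopper2 in the frame of tray between -0.058 and 0.058 m and y of stopper2 in the frame of tray between -0.092 and 0.092 m and angle between tray's own z axis and vertical below 0.1 rad); the robot touches nothing.
It fails at once if a tube is lifted out of the transit block (by 40 mm) with its stopper still in ((height (world z) of stopper0 above 0.144 m and z of stopper0 in the frame of tube0 below 0.105 m and distance between stopper0 and tube0 below 0.106 m) or (height (world z) of stopper1 above 0.144 m and z of stopper1 in the frame of tube1 below 0.105 m and distance between stopper1 and tube1 below 0.106 m) or (height (world z) of stopper2 above 0.144 m and z of stopper2 in the frame of tube2 below 0.105 m and distance between stopper2 and tube2 below 0.106 m)).
It fails at once if a tube is tipped over (angle between any of tube0, tube1, tube2's own z axis and vertical above 0.8 rad).
It fails at once if another thing on the desk is moved by more than 40 mm (distance of any of phone, brass_padlock, spare_key from where it was at the start of the episode above 0.04 m).
Of stopper0, stopper1, stopper2 only 2 to 3 are there at a start; the rules pass over those that are not, and their reading is None.
At some moment in a run one of tray may be knocked a few centimetres aside while the robot is not near it.
It also fails if it takes over 210 s, if anything falls off the work surface, if the arm or the gripper's body presses on something with over 40 N, if the wrist force passes 120 N, or if a joint passes its speed limit or range.

## Working session

There is one attempt and no reset: what is moved stays moved. The work goes in short steps, Python scripts to look and compute and a shell command to move; the robot and the scene stay as the last step left them, time stands still between calls to the robot, and variables do not carry over. Pictures are saved under pics/ and viewed, at most 14 in all, crops included, and the job is handed in when it is done.

```bash
ls; mkdir -p pics
python3 - <<'E'
from plant import *
import cv2
print(get_obs())
for n in("scene","top"):
    s=snapshot(n); cv2.imwrite(f"pics/{n}0.png",s["color"][...,::-1]); print(n,s["fx"],s["fy"],s["cx"],s["cy"],s["R"],s["t"])
E
```

```text
pics
{'clock': 0.0, 'joint_pos': array([-5.07617278e+01,  2.05924352e+01,  6.33590860e-01, -1.90822646e-02,
       -7.01353393e+01, -1.65080003e+01]), 'qvel': array([ 0.0836257 ,  0.04878299,  0.02364719,  0.07416163, -0.04210508,
        0.00200399]), 'tau': array([-8.38932792e-04, -5.82712269e+01,  2.93046820e+01,  6.99698254e+00,
        6.74390380e-03, -1.74622232e-04]), 'tool_pos': array([ 0.26075194, -0.62239744,  0.40371302]), 'orientation': array([ 1.79904601e+02, -9.56566288e-03, -1.57276219e+02]), 'force': array([ 0.72760721, -0.13405483,  0.51727442]), 'moment': array([-0.00849095, -0.00511495, -0.00559864]), 'gripper_force': 0.0, 'opening': 0.08747042623132861}
scene 421.13303649872506 421.13303649872506 320.90135401308703 200.18555425273635 [[-0.93387113  0.35742691 -0.01143339]
 [ 0.24168547  0.60725609 -0.75685413]
 [-0.26357704 -0.7095675  -0.65348382]] [0.56025294 0.06060615 0.9646875 ]
top 386.1013579201235 386.1013579201235 318.3177619641543 201.18207164962038 [[-0.00452558 -0.99998828 -0.00172214]
 [-0.9951217   0.00467327 -0.09854417]
 [ 0.09855107  0.00126777 -0.99513119]] [-0.16417564  0.54848296  0.95568009]
```

View pics/scene0.png

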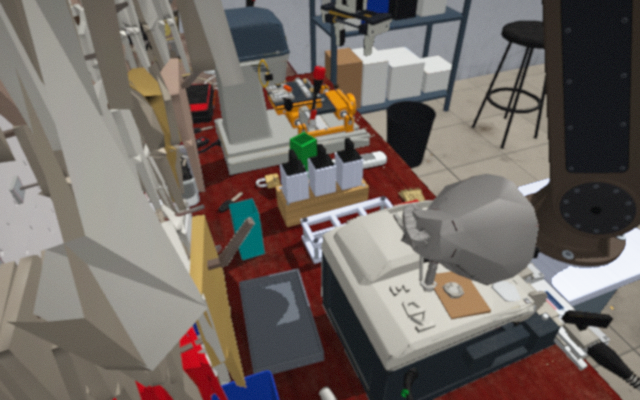

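View pics/top0.png

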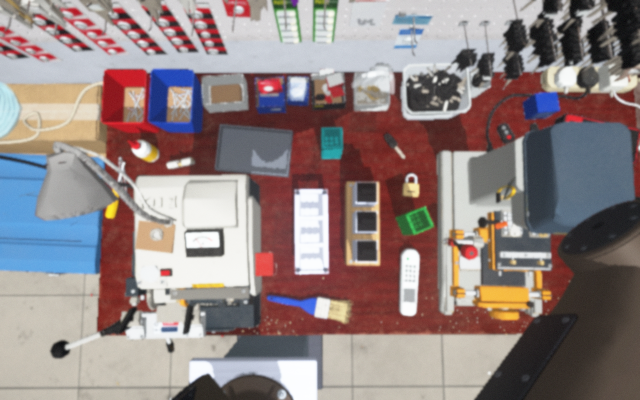

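The scene view shows three tubes in the block near (322,180), the rack near (345,228) and the tray near (280,320). In the top view the block is at (363,223), the rack at (311,231), the tray at (254,150), the phone at (408,282) and the padlock at (411,185). Next I zoom in and measure.

```bash
cat > h.py <<'E'
from plant import *
import numpy as np, cv2
from scipy.spatial.transform import Rotation as Ro
def ray(s,u,v,z,o=None):
    d=np.array([(u-s["cx"])/s["fx"],(v-s["cy"])/s["fy"],1.])
    if "R" in s: R=np.array(s["R"]); c=-R.T@s["t"]; d=R.T@d
    else:
        T=np.array(s["tool_from_camera"]); W=Ro.from_euler('xyz',o["orientation"],degrees=True).as_matrix()
        d=W@T[:3,:3]@d; c=o["tool_pos"]+W@T[:3,3]
    return c+d*(z-c[2])/d[2]
def rect(s,m,z,o=None,minA=100):
    out=[]
    for c in cv2.findContours(m.astype(np.uint8),cv2.RETR_EXTERNAL,cv2.CHAIN_APPROX_NONE)[0]:
        if cv2.contourArea(c)<minA: continue
        p=np.array([ray(s,*q[0],z,o)[:2] for q in c],np.float32)
        r=cv2.minAreaRect(p*1000); out.append((cv2.boundingRect(c),np.round(r[0],1),np.round(r[1],1),round(r[2],1)))
    return out
E
python3 - <<'E'
from h import *
s=snapshot("top");im=s["color"].astype(int);r,g,b=im[...,0],im[...,1],im[...,2]
mx,mn=im.max(2),im.min(2)
def win(m,x0,x1,y0,y1):
    k=np.zeros(m.shape,bool);k[y0:y1,x0:x1]=1;return m&k
red=(r>60)&(g<r*.5)
print("rack",rect(s,win(~red,280,335,180,282),.06))
print("block",rect(s,win(~red,339,388,174,272),.06))
print("dark",rect(s,win(mx<75,345,385,174,272),.12,minA=50))
print("tray",rect(s,win(~red,208,298,115,184),.026))
print("reds",rect(s,win((~red),398,430,200,240),.0))
a=cv2.resize(s["color"][170:285,280:440,::-1],None,fx=4.5,fy=4.5,interpolation=cv2.INTER_CUBIC)
t=snapshot("scene")["color"][125:265,240:400,::-1]
cv2.imwrite("pics/c1.png",a); cv2.imwrite("pics/c2.png",cv2.resize(t,None,fx=4,fy=4,interpolation=cv2.INTER_CUBIC))
E
```

```text
rack [((280, 180, 51, 100), array([ 476.6, -133.7]), array([241.9, 121.7]), 0.3)]
block [((340, 174, 41, 96), array([ 495.3, -269. ]), array([ 98.8, 232.1]), 89.4)]
dark [((358, 242, 17, 18), array([ 425.4, -274.8]), array([36.4, 38.6]), 89.2), ((358, 213, 17, 17), array([ 492.4, -276. ]), array([36.9, 36.6]), 89.7), ((358, 183, 17, 18), array([ 560.4, -277. ]), array([37. , 39.8]), 89.2)]
tray [((208, 115, 86, 69), array([684.9,   9.3]), array([221.9, 178.9]), 89.7)]
reds [((398, 205, 32, 32), array([ 498.9, -414.3]), array([82. , 80.6]), 89.7)]
```

View pics/c1.png

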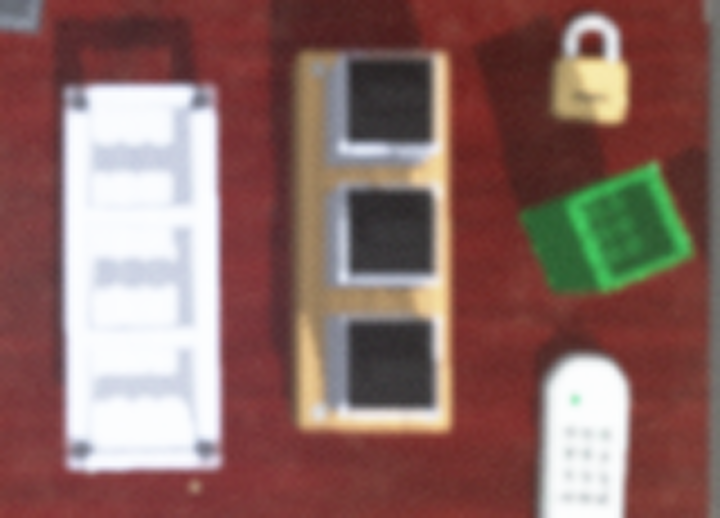

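View pics/c2.png

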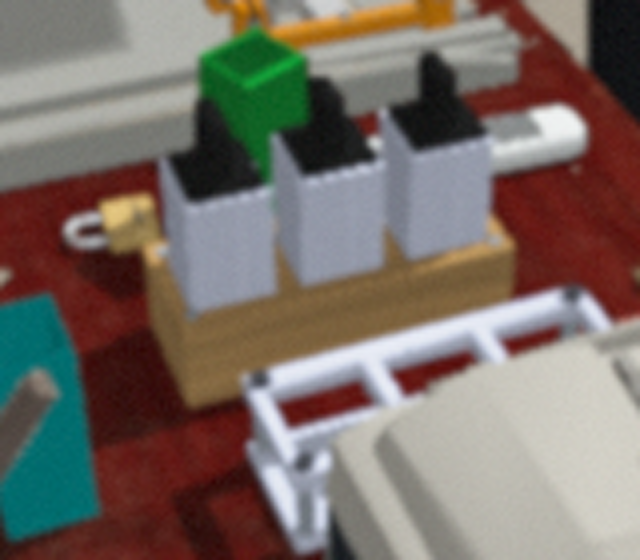

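All three tubes are stoppered: dark flanges in c1.png at (390,100), (390,233) and (390,365), and handles in c2.png at (213,125), (325,98) and (435,75). The handles look thin along world x, so the tubes' x axis lies along world ±y. Next are better masks.

Run:
```python
from h import *
s=snapshot("top");im=s["color"].astype(int);r,g,b=im[...,0],im[...,1],im[...,2]
mx,mn=im.max(2),im.min(2); print("cam",-np.array(s["R"]).T@s["t"])
def win(m,x0,x1,y0,y1):
    k=np.zeros(m.shape,bool);k[y0:y1,x0:x1]=1;return m&k
print("rack",rect(s,win(mn>110,285,337,180,282),.06))
notred=~((r>1.6*g)&(r>1.6*b)&(g<90))
w=win(notred&(mx>100),342,384,174,275)
print("block",rect(s,w,.06))
for x0 in(183,213,242):
  pass
print("tray",rect(s,win((abs(r-b)<30)&(mx>50)&(mx<150),208,298,115,184),.026))
print("dark",rect(s,win(mx<75,345,385,174,272),.136,minA=50))
q=snapshot("scene")
```

```text
cam [ 0.45088102 -0.16794851  1.00479412]
rack [((294, 188, 36, 88), array([ 471.5, -149.5]), array([211.7,  85. ]), 0.1)]
block [((344, 181, 37, 86), array([ 490.4, -273.6]), array([ 87.4, 208.5]), 88.8)]
tray [((210, 123, 83, 61), array([670.9,   4.9]), array([201.1, 152.2]), 84.4)]
dark [((358, 242, 17, 18), array([ 425.8, -272.8]), array([35.8, 38. ]), 89.2), ((358, 213, 17, 17), array([ 491.7, -274. ]), array([36.3, 36. ]), 89.7), ((358, 183, 17, 18), array([ 558.5, -275. ]), array([36.3, 39.1]), 89.2)]
```

```bash
python3 -m handwheel '[[-0.2,0,0,-1,0,0,0],[-0.2,0,0,-1,0,0,0],[-0.2,-0.98,0.66,0,0,0,0],[-0.2,-0.98,0.66,0,0,0,0],[-0.2,-0.98,0.66,0,0,0,0]]'
python3 -m handwheel '[[-0.2,-0.98,0.66,0,0,0,0],[-0.2,-0.98,0.66,0,0,0,0],[-0.2,-0.98,0.66,0,0,0,0],[-0.2,-0.98,0.66,0,0,0,0],[-0.2,-0.98,0.66,0,0,0,0]]'
python3 -m handwheel '[[-0.2,-0.98,0.66,0,0,0,0],[-0.2,-0.98,0.66,0,0,0,0],[-0.2,-0.98,0.66,0,0,0,0],[-0.2,-0.98,0.66,0,0,0,0],[-0.2,-0.98,0.66,0,0,0,0]]'
python3 -m handwheel '[[-0.2,-0.98,0.66,0,0,0,0],[-0.2,0,0,0,0,0,-1],[-0.2,0,0,0,0,0,-1],[-0.2,0,0,0,0,0,-1],[-0.2,0,0,0,0,0,-1]]'
python3 -m handwheel '[[-0.2,0,0,0,0,0,-1],[-0.2,0,0,0,0,0,-1],[-0.2,0,0,0,0,0,-1],[-0.2,0,0,0,0,0,-1],[-0.2,0,0,0,0,0,-1]]'
python3 -m handwheel '[[-0.2,0,0,0,0,0,-1],[-0.2,0,0,0,0,0,-1],[-0.2,0,0,0,0,0,0]]'
python3 - <<'E'
from h import *
o=get_obs();print(o);s=snapshot("wrist");cv2.imwrite("pics/w1.png",s["color"][...,::-1])
print(s["tool_from_camera"],s["fx"])
E
```

```text
clock: 0.92
tool_pos: [0.3098, -0.5477, 0.4546]
orientation: [180.0, 0.0, -157.3]
force: [0.5, 0.1, 0.4]
opening: 0.0431
gripper_force: 0.0
clock: 1.55
tool_pos: [0.391, -0.4242, 0.4547]
orientation: [-180.0, 0.0, -157.3]
force: [-0.1, -0.2, -0.7]
opening: 0.0348
gripper_force: 0.0
clock: 2.17
tool_pos: [0.4721, -0.3007, 0.4548]
orientation: [-180.0, 0.0, -157.3]
force: [0.4, -1.1, 0.4]
opening: 0.0348
gripper_force: 0.0
clock: 2.8
tool_pos: [0.4879, -0.2769, 0.4547]
orientation: [-180.0, 0.0, -133.1]
force: [-0.0, -0.0, -0.6]
opening: 0.0354
gripper_force: 0.0
clock: 3.42
tool_pos: [0.4878, -0.2769, 0.4547]
orientation: [-180.0, 0.0, -103.1]
force: [-0.0, -0.4, 0.2]
opening: 0.0347
gripper_force: 0.0
clock: 3.8
tool_pos: [0.4879, -0.2769, 0.4547]
orientation: [-180.0, 0.0, -91.3]
force: [-0.0, 0.0, 0.6]
opening: 0.035
gripper_force: 0.0
{'clock': 3.8, 'joint_pos': array([-9.58718716e+00,  8.13312797e+00, -9.40723683e+00, -2.53790406e-03,
       -7.24580186e+01,  8.28355330e+00]), 'qvel': array([ 0.07809248,  0.03156519, -0.02438862,  0.10584537, -0.0371415 ,
       -3.21402538]), 'tau': array([ 1.85309822e-02, -4.14108074e+01,  2.97796905e+01,  7.08681867e+00,
        5.60093753e-02,  8.99002757e-01]), 'tool_pos': array([ 0.48785327, -0.27691018,  0.45468136]), 'orientation': array([-1.79998052e+02,  2.16174784e-03, -9.13043987e+01]), 'force': array([-0.04059268,  0.0090473 ,  0.60822607]), 'moment': array([0.02646673, 0.10748133, 0.04233553]), 'gripper_force': 0.0, 'opening': 0.03500431954143083}
[[-9.66410963e-04 -9.67405043e-01 -2.53232205e-01  6.73742770e-02]
 [ 9.99999252e-01 -1.12471466e-03  4.80366983e-04  2.04184636e-04]
 [-7.49523414e-04 -2.53231551e-01  9.67405406e-01  2.00956209e-02]
 [ 0.00000000e+00  0.00000000e+00  0.00000000e+00  1.00000000e+00]] 307.83325538863613
```

View pics/w1.png

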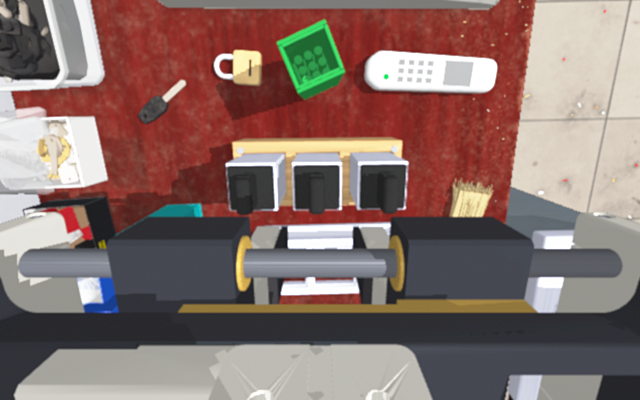

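The wrist view shows the stoppers with their handles around (245,190), (317,190) and (387,190), and the block's top edge at row ~140. I'll compute flange positions at z = 0.136.

Run:
```python
from h import *
o=get_obs();s=snapshot("wrist");im=s["color"].astype(int);mx=im.max(2)
hsv=cv2.cvtColor(s["color"],cv2.COLOR_RGB2HSV)
m=np.zeros(mx.shape,np.uint8);m[150:208,225:412]=(mx<60)[150:208,225:412]
for c in cv2.findContours(m,0,1)[0]:
    x,y,w,h=cv2.boundingRect(c)
    if w*h<300: continue
    k=m[y:y+12,x:x+w]; rows=[np.flatnonzero(m[r,x:x+w]) for r in range(y+4,y+16,4)]
    rows=[(x+r.min(),x+r.max()+1) for r in rows if len(r)]
    a=ray(s,rows[1][0],y+8,.136,o);b=ray(s,rows[1][1],y+8,.136,o);t=ray(s,x+w/2,y,.136,o)
    print((x,y,w,h),rows,"x edges",a[:2].round(4),b[:2].round(4),"far y",t[1].round(4), "mid x",((a+b)/2)[0].round(4),"y c",(t[1]+.023).round(4))
    # handle: bottom strip at z=.172 
    l=np.flatnonzero(m[y+h-4]);print("  handle bottom strip",l.min(),l.max()+1,"x:",ray(s,l.min(),y+h-4,.165,o)[:2].round(4),ray(s,l.max()+1,y+h-4,.165,o)[:2].round(4))
wood=(hsv[...,0]>10)&(hsv[...,0]<28)&(hsv[...,1]>70)&(hsv[...,2]>110)
w=np.zeros_like(wood);w[130:160,225:412]=wood[130:160,225:412]
top=[(u,np.flatnonzero(w[:,u]).min()) for u in range(240,395,10) if w[:,u].any()]
p=np.array([ray(s,u,v,.06,o)[:2] for u,v in top]);f=np.polyfit(p[:,0],p[:,1],1);print("block far edge slope deg",np.degrees(np.arctan(f[0])),"y at x=.49",np.polyval(f,.49)+.04)
u=np.flatnonzero(w[143]);print("block x ends",ray(s,u.min(),143,.06,o),ray(s,u.max()+1,143,.06,o))
```

```text
(229, 167, 45, 41) [(np.int64(229), np.int64(272)), (np.int64(229), np.int64(272)), (np.int64(229), np.int64(272))] x edges [ 0.5766 -0.2898] [ 0.5343 -0.2887] far y -0.2971 mid x 0.5555 y c -0.2741
  handle bottom strip 231 403 x: [ 0.5687 -0.2682] [ 0.412  -0.2642]
(295, 166, 43, 42) [(np.int64(295), np.int64(338)), (np.int64(295), np.int64(338)), (np.int64(295), np.int64(338))] x edges [ 0.5116 -0.2891] [ 0.4693 -0.288 ] far y -0.2965 mid x 0.4905 y c -0.2735
  handle bottom strip 231 403 x: [ 0.5687 -0.2682] [ 0.412  -0.2642]
(361, 165, 44, 43) [(np.int64(362), np.int64(405)), (np.int64(362), np.int64(405)), (np.int64(362), np.int64(405))] x edges [ 0.4457 -0.2884] [ 0.4034 -0.2874] far y -0.2958 mid x 0.4246 y c -0.2728
  handle bottom strip 231 403 x: [ 0.5687 -0.2682] [ 0.412  -0.2642]
block far edge slope deg -0.5350530984454712 y at x=.49 -0.2781169669071087
block x ends [ 0.59219274 -0.31482563  0.06      ] [ 0.38645669 -0.30959161  0.06      ]
```

```bash
python3 -m handwheel '[[-0.2,-0.12,-0.1,1,0,0,0],[-0.2,0,0,1,0,0,0],[-0.2,0,0,1,0,0,0],[-0.2,0,0,1,0,0,0],[-0.2,0,0,1,0,0,0]]'
python3 -m handwheel '[[-0.2,0,0,0.35,0,0,0],[-0.2,0,0,0,0,0,0],[-1,0,0,0,0,0,0],[-1,0,0,0,0,0,0],[-1,0,0,0,0,0,0]]'
python3 -m handwheel '[[-1,0,0,0,0,0,0],[-1,0,0,0,0,0,0]]'
```

```text
clock: 4.53
tool_pos: [0.4905, -0.274, 0.329]
orientation: [-180.0, -0.0, -91.4]
force: [-0.2, -0.3, -0.2]
opening: 0.0349
gripper_force: 0.0
clock: 5.15
tool_pos: [0.4907, -0.274, 0.3216]
orientation: [-179.9, -0.0, -91.3]
force: [0.6, -0.0, 1.8]
opening: 0.0137
gripper_force: 30.0
clock: 5.4
tool_pos: [0.4908, -0.2741, 0.3216]
orientation: [-179.9, -0.0, -91.3]
force: [0.0, 1.4, 5.2]
opening: 0.014
gripper_force: 30.0
```

```bash
python3 -m handwheel '[[-1,-0.67,0,-0.05,0,0.83,0],[-1,-0.67,0,-0.05,0,0.83,0],[-1,-0.67,0,-0.05,0,0.83,0],[-1,0,0,0,0,0,0]]'
python3 -m handwheel '[[-1,0.67,0,0.05,0,-0.83,0],[-1,0.67,0,0.05,0,-0.83,0],[-1,0.67,0,0.05,0,-0.83,0],[-1,0,0,0,0,0,0]]'
python3 -m handwheel '[[-1,0.67,0,-0.05,0,-0.83,0],[-1,0.67,0,-0.05,0,-0.83,0],[-1,0.67,0,-0.05,0,-0.83,0],[-1,0,0,0,0,0,0]]'
```

```text
clock: 5.9
tool_pos: [0.4912, -0.2227, 0.3198]
orientation: [179.9, -15.0, -91.1]
force: [0.6, -2.0, -2.0]
opening: 0.014
gripper_force: 30.0
clock: 6.4
tool_pos: [0.4905, -0.2753, 0.3248]
orientation: [-180.0, 0.2, -91.5]
force: [-0.2, 0.1, -2.7]
opening: 0.0135
gripper_force: 30.0
clock: 6.9
tool_pos: [0.4893, -0.3254, 0.324]
orientation: [180.0, 15.0, -91.4]
force: [0.1, -0.8, -1.1]
opening: 0.0138
gripper_force: 30.0
```

Run:
```python
from h import *
s=snapshot("scene");w=snapshot("wrist")
a=cv2.resize(s["color"][105:245,250:390,::-1],(400,400));b=cv2.resize(w["color"][100:300,210:410,::-1],(400,400))
cv2.imwrite("pics/r1.png",np.hstack([a,b]))
```

```text
(no output)
```

View pics/r1.png

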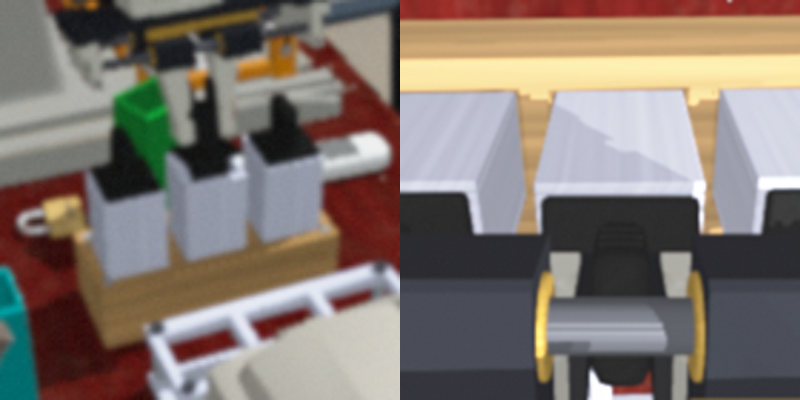

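The stopper is tilted (handle at (205,100) in the left crop) while the tube stays home in the block. I'll rock it once more, straighten it and lift.

```bash
python3 -m handwheel '[[-1,-0.67,0,0.05,0,0.83,0],[-1,-0.67,0,0.05,0,0.83,0],[-1,-0.67,0,0.05,0,0.83,0]]'
python3 -m handwheel '[[-1,-0.67,0,-0.05,0,0.83,0],[-1,-0.67,0,-0.05,0,0.83,0],[-1,-0.67,0,-0.05,0,0.83,0]]'
python3 -m handwheel '[[-1,0.67,0,0.05,0,-0.83,0],[-1,0.67,0,0.05,0,-0.83,0],[-1,0.67,0,0.05,0,-0.83,0],[-1,0,0,-0.2,0,0,0],[-1,0,0,0,0,0,0]]'
python3 -m handwheel '[[-1,0,0,-0.2,0,0,0],[-1,0,0,-0.2,0,0,0]]'
python3 - <<'E'
from h import *
print(get_obs()["tool_pos"],get_obs()["force"])
s=snapshot("scene");w=snapshot("wrist")
a=cv2.resize(s["color"][105:245,250:390,::-1],(400,400));b=cv2.resize(w["color"][100:300,210:410,::-1],(400,400))
cv2.imwrite("pics/r2.png",np.hstack([a,b]))
E
```

```text
clock: 7.38
tool_pos: [0.4911, -0.2731, 0.3331]
orientation: [-179.7, -0.4, -91.1]
force: [-4.0, -0.5, 18.9]
opening: 0.014
gripper_force: 30.0
clock: 7.75
tool_pos: [0.4919, -0.222, 0.3313]
orientation: [-179.7, -15.2, -91.1]
force: [-2.3, -1.0, 9.4]
opening: 0.0136
gripper_force: 30.0
clock: 8.38
tool_pos: [0.4904, -0.2731, 0.3396]
orientation: [-180.0, -0.1, -91.2]
force: [-0.6, -0.4, -0.4]
opening: 0.0139
gripper_force: 30.0
clock: 8.62
tool_pos: [0.4904, -0.2731, 0.3493]
orientation: [180.0, -0.0, -91.2]
force: [-0.5, -0.1, -0.7]
opening: 0.0138
gripper_force: 30.0
[ 0.49039347 -0.27307712  0.34930377] [-0.45408924 -0.09531314 -0.71324864]
```

View pics/r2.png

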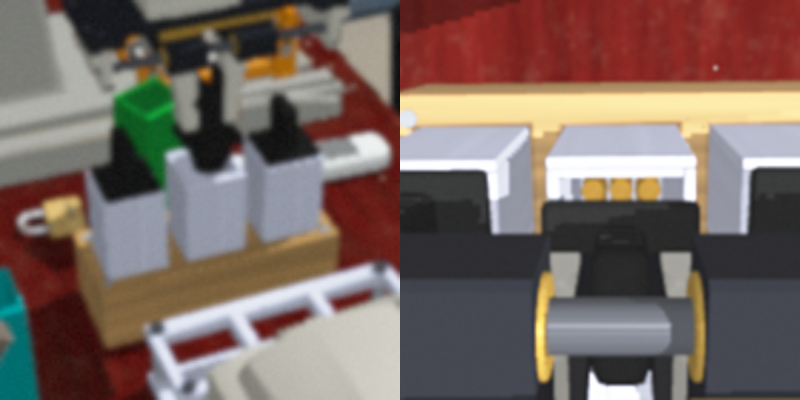

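The stopper is clear of the tube: the brass pins show at (620,188) and the force is only its own weight. I'll lift and measure the tray.

```bash
python3 -m handwheel '[[-1,0,0,-1,0,0,0],[-1,0,0,-1,0,0,0],[-1,0,0,-1,0,0,0],[-1,0,0,-1,0,0,0],[-1,0,0,0,0,0,0]]'
cat >> h.py <<'E'
def tray():
    s=snapshot("top");im=s["color"].astype(int);r,b=im[...,0],im[...,2];mx=im.max(2)
    m=((abs(r-b)<25)&(mx>45)&(mx<170)).astype(np.uint8);k=np.zeros_like(m);k[118:190,205:305]=m[118:190,205:305]
    k=cv2.morphologyEx(k,cv2.MORPH_OPEN,np.ones((5,5)))
    return rect(s,k,.026,minA=800),s
E
python3 - <<'E'
from h import *
t,s=tray();print(t);cv2.imwrite("pics/t1.png",cv2.resize(s["color"][60:260,180:400,::-1],None,fx=3,fy=3))
E
```

```text
clock: 9.35
tool_pos: [0.4908, -0.2738, 0.4511]
orientation: [-179.8, -0.1, -91.3]
force: [1.0, -0.3, -1.2]
opening: 0.0138
gripper_force: 30.0
[((206, 118, 90, 17), array([747.6,   9.5]), array([232.3,  42. ]), 87.3)]
```

View pics/t1.png

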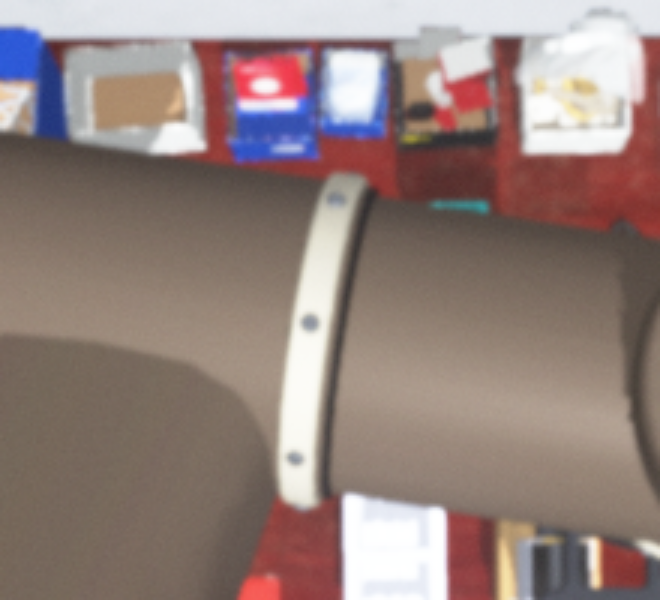

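The arm blocks the top view of the tray, so I'll use the first picture and check with the wrist camera near the tray.

Run:
```python
from h import *
s=snapshot("top");s["color"]=cv2.imread("pics/top0.png")[...,::-1]
im=s["color"].astype(int);r,b=im[...,0],im[...,2];mx=im.max(2)
m=((abs(r-b)<25)&(mx>45)&(mx<170)).astype(np.uint8);k=np.zeros_like(m);k[118:190,205:305]=m[118:190,205:305]
k=cv2.morphologyEx(k,cv2.MORPH_OPEN,np.ones((5,5)));print(rect(s,k,.026,minA=800))
for u,v in((217,126),(293,129),(290,176),(215,168)):print(ray(s,u,v,.026).round(3))
```

```text
[((215, 124, 78, 53), array([680.4,   0.8]), array([194.5, 131.2]), 85.5)]
[0.745 0.096 0.026]
[ 0.736 -0.102  0.026]
[ 0.613 -0.094  0.026]
[0.635 0.098 0.026]
```

```bash
python3 -m handwheel '[[-1,-0.5,-1,0,0,0,0],[-1,-0.5,-1,0,0,0,0],[-1,-0.5,-1,0,0,0,0],[-1,-0.5,-1,0,0,0,0],[-1,-0.5,-1,0,0,0,0]]' | tail -5
python3 -m handwheel '[[-1,-0.5,-1,0,0,0,0],[-1,-1,0,0,0,0,-1],[-1,0,-0.1,0,0,0,-1],[-1,0,0,0,0,0,-1],[-1,0,0,0,0,0,-1]]' | tail -5
python3 -m handwheel '[[-1,0,0,0,0,0,-1],[-1,0,0,0,0,0,-1],[-1,0,0,0,0,0,-1],[-1,0,0,0,0,0,-1],[-1,0,0,0,0,0,-1]]' | tail -5
python3 -m handwheel '[[-1,0,0,0,0,0,-1],[-1,0,0,0,0,0,-1],[-1,0,0,0,0,0,-1],[-1,0,0,0,0,0,-1],[-1,0,0,0,0,0,-1]]' | tail -5
python3 -m handwheel '[[-1,0,-1,0,0,0,-0.2],[-1,0,-1,0,0,0,0],[-1,0,-1,0,0,0,0],[-1,0,0,0,0,0,0]]'
python3 - <<'E'
from h import *
o=get_obs();s=snapshot("wrist");cv2.imwrite("pics/w2.png",s["color"][...,::-1])
E
```

```text
tool_pos: [0.619, -0.2126, 0.4478]
orientation: [179.9, 0.0, -91.2]
force: [0.1, -0.7, -1.0]
opening: 0.0144
gripper_force: 30.0
tool_pos: [0.6466, -0.1756, 0.4476]
orientation: [179.9, 0.0, -67.0]
force: [-0.6, -0.3, -0.6]
opening: 0.0139
gripper_force: 30.0
tool_pos: [0.6465, -0.1758, 0.4476]
orientation: [179.9, 0.1, -37.0]
force: [0.1, -0.2, -0.5]
opening: 0.0137
gripper_force: 30.0
tool_pos: [0.6465, -0.1758, 0.4476]
orientation: [180.0, 0.1, -7.0]
force: [-0.2, -0.1, -1.7]
opening: 0.0138
gripper_force: 30.0
clock: 12.45
tool_pos: [0.6549, -0.0997, 0.4478]
orientation: [180.0, 0.1, -5.9]
force: [-0.8, 0.5, -1.0]
opening: 0.0139
gripper_force: 30.0
```

View pics/w2.png

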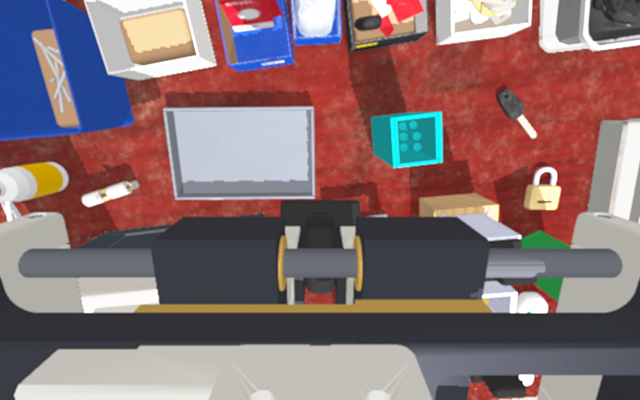

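The tray's rim corners appear at (165,107), (313,107), (315,198) and (174,200), with a turquoise decoy at (410,137).

Run:
```python
from h import *
o=get_obs();s=snapshot("wrist")
p=np.array([ray(s,u,v,.026,o) for u,v in((165,107),(313,107),(315,198),(174,200))]);print(p.round(3),p.mean(0).round(4))
```

```text
[[ 0.752  0.085  0.026]
 [ 0.732 -0.1    0.026]
 [ 0.614 -0.089  0.026]
 [ 0.632  0.101  0.026]] [ 0.6825 -0.0009  0.026 ]
```

```bash
python3 -m handwheel '[[-1,0.35,-0.92,0,0,0,0],[-1,0.34,-0.92,1,0,0,0],[-1,0,0,1,0,0,0],[-1,0,0,1,0,0,0],[-1,0,0,1,0,0,0]]' | tail -5
python3 -m handwheel '[[-1,0,0,1,0,0,0],[-1,0,0,1,0,0,0],[-1,0,0,1,0,0,0],[-1,0,0,1,0,0,0],[-1,0,0,0.5,0,0,0]]' | tail -5
python3 -m handwheel '[[-1,0,0,0.45,0,0,0],[-1,0,0,0,0,0,0]]'
python3 -m handwheel '[[-0.2,0,0,0,0,0,0],[-0.2,0,0,0,0,0,0],[-0.2,0,0,0,0,0,0]]'
python3 -m handwheel '[[-0.2,0,0,-1,0,0,0],[-0.2,0,0,-1,0,0,0],[-0.2,0,0,-1,0,0,0],[-0.2,0,0,-1,0,0,0],[-0.2,0,0,-1,0,0,0]]'
python3 -m handwheel '[[-0.2,0,0,-1,0,0,0],[-0.2,0,0,-1,0,0,0],[-0.2,0,0,-1,0,0,0],[-0.2,0,0,-1,0,0,0],[-0.2,0,0,0,0,0,0]]'|tail -5
python3 - <<'E'
from h import *
s=snapshot("wrist");w=snapshot("scene");b=np.zeros((400,800,3),np.uint8);b[:,:400]=s["color"][:,100:500];b[:,400:]=w["color"][:,100:500];cv2.imwrite("pics/w3.png",b[...,::-1])
E
```

```text
tool_pos: [0.6762, -0.0581, 0.3478]
orientation: [180.0, 0.0, -6.1]
force: [0.5, -0.9, -1.0]
opening: 0.0141
gripper_force: 30.0
tool_pos: [0.6756, -0.0583, 0.2346]
orientation: [180.0, 0.1, -6.1]
force: [-0.7, -0.4, 0.5]
opening: 0.0142
gripper_force: 30.0
clock: 14.05
tool_pos: [0.6756, -0.0584, 0.2247]
orientation: [180.0, 0.1, -6.1]
force: [-0.1, -0.3, -1.4]
opening: 0.0137
gripper_force: 30.0
clock: 14.42
tool_pos: [0.6758, -0.0584, 0.226]
orientation: [-180.0, -0.1, -6.1]
force: [0.5, 0.0, 0.5]
opening: 0.0341
gripper_force: 0.0
clock: 15.05
tool_pos: [0.6755, -0.0585, 0.3515]
orientation: [-180.0, -0.0, -6.1]
force: [0.9, 0.3, -0.2]
opening: 0.0351
gripper_force: 0.0
tool_pos: [0.6758, -0.0585, 0.4532]
orientation: [-180.0, -0.3, -6.1]
force: [0.3, 0.1, 0.7]
opening: 0.0352
gripper_force: 0.0
```

View pics/w3.png

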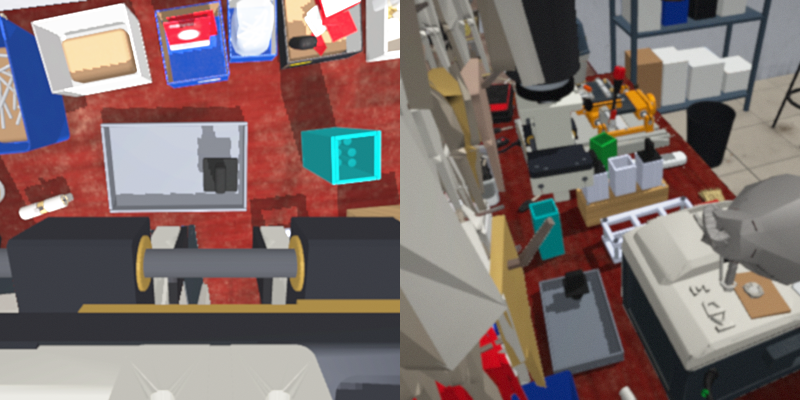

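The stopper stands in the tray (left crop (220,173), right crop (577,283)). Now the far tube's stopper.

```bash
python3 -m handwheel '[[-0.2,-0.386,0.91,0,0,0,0],[-0.2,-0.386,0.91,0,0,0,0],[-0.2,-0.386,0.91,0,0,0,0],[-0.2,-0.386,0.91,0,0,0,0],[-0.2,-0.386,0.91,0,0,0,0]]'|tail -5
python3 -m handwheel '[[-0.2,-0.386,0.91,0,0,0,0],[-0.2,-0.386,0.91,0,0,0,0],[-0.2,-0.386,0.91,0,0,0,0],[-0.2,-0.386,0.91,0,0,0,0],[-0.2,-0.386,0.91,0,0,0,0]]'|tail -5
python3 -m handwheel '[[-0.2,0,0,0,0,0,1],[-0.2,0,0,0,0,0,1],[-0.2,0,0,0,0,0,1],[-0.2,0,0,0,0,0,1],[-0.2,0,0,0,0,0,1]]'|tail -5
python3 -m handwheel '[[-0.2,0,0,0,0,0,1],[-0.2,0,0,0,0,0,1],[-0.2,0,0,0,0,0,1],[-0.2,0,0,0,0,0,1],[-0.2,0,0,0,0,0,1]]'|tail -5
python3 -m handwheel '[[-0.2,0,0,0,0,0,1],[-0.2,0,0,0,0,0,1],[-0.2,0,0,0,0,0,1],[-0.2,0,0,0,0,0,1],[-0.2,0,0,0,0,0,0.2]]'|tail -5
python3 -m handwheel '[[-0.2,0,0,0,0,0,0]]'
```

```text
tool_pos: [0.6146, -0.1682, 0.4504]
orientation: [-180.0, -0.0, -6.1]
force: [0.2, 0.0, 0.1]
opening: 0.035
gripper_force: 0.0
tool_pos: [0.5548, -0.2758, 0.4502]
orientation: [180.0, 0.0, -6.1]
force: [-0.0, -0.3, 0.7]
opening: 0.0347
gripper_force: 0.0
tool_pos: [0.5552, -0.2752, 0.4502]
orientation: [180.0, 0.0, -36.3]
force: [0.0, 0.0, -0.5]
opening: 0.0354
gripper_force: 0.0
tool_pos: [0.5552, -0.2752, 0.4502]
orientation: [180.0, 0.0, -66.3]
force: [0.9, 0.7, -0.2]
opening: 0.035
gripper_force: 0.0
tool_pos: [0.5553, -0.2751, 0.4502]
orientation: [180.0, 0.0, -91.3]
force: [-0.3, -0.3, -0.9]
opening: 0.035
gripper_force: 0.0
clock: 19.02
tool_pos: [0.5554, -0.2748, 0.4502]
orientation: [180.0, 0.0, -91.2]
force: [0.2, 0.4, -1.1]
opening: 0.0351
gripper_force: 0.0
```

Aligned at (0.5555, -0.2748). I'll descend, grip and rock with the same sequence.

```bash
python3 -m handwheel '[[-0.2,0,0,1,0,0,0],[-0.2,0,0,1,0,0,0],[-0.2,0,0,1,0,0,0],[-0.2,0,0,1,0,0,0],[-0.2,0,0,1,0,0,0]]'|tail -5
python3 -m handwheel '[[-0.2,0,0,0.15,0,0,0],[-1,0,0,0,0,0,0],[-1,0,0,0,0,0,0],[-1,0,0,0,0,0,0],[-1,0,0,0,0,0,0]]'|tail -5
python3 -m handwheel '[[-1,-0.67,0,-0.05,0,0.83,0],[-1,-0.67,0,-0.05,0,0.83,0],[-1,-0.67,0,-0.05,0,0.83,0],[-1,0,0,0,0,0,0]]'|tail -5
python3 -m handwheel '[[-1,0.67,0,0.05,0,-0.83,0],[-1,0.67,0,0.05,0,-0.83,0],[-1,0.67,0,0.05,0,-0.83,0],[-1,0,0,0,0,0,0]]'|tail -5
python3 -m handwheel '[[-1,0.67,0,-0.05,0,-0.83,0],[-1,0.67,0,-0.05,0,-0.83,0],[-1,0.67,0,-0.05,0,-0.83,0],[-1,0,0,0,0,0,0]]'|tail -5
python3 -m handwheel '[[-1,-0.67,0,0.05,0,0.83,0],[-1,-0.67,0,0.05,0,0.83,0],[-1,-0.67,0,0.05,0,0.83,0]]'|tail -5
python3 -m handwheel '[[-1,-0.67,0,-0.05,0,0.83,0],[-1,-0.67,0,-0.05,0,0.83,0],[-1,-0.67,0,-0.05,0,0.83,0]]'|tail -5
python3 -m handwheel '[[-1,0.67,0,0.05,0,-0.83,0],[-1,0.67,0,0.05,0,-0.83,0],[-1,0.67,0,0.05,0,-0.83,0],[-1,0,0,-0.2,0,0,0],[-1,0,0,0,0,0,0]]'|tail -5
python3 -m handwheel '[[-1,0,0,-0.2,0,0,0],[-1,0,0,-0.2,0,0,0],[-1,0,0,0,0,0,0]]'
python3 - <<'E'
from h import *
s=snapshot("scene");w=snapshot("wrist")
a=cv2.resize(s["color"][105:245,250:390,::-1],(400,400));b=cv2.resize(w["color"][100:300,210:410,::-1],(400,400))
cv2.imwrite("pics/r3.png",np.hstack([a,b]))
E
```

```text
tool_pos: [0.5555, -0.2746, 0.3245]
orientation: [-180.0, -0.0, -91.1]
force: [0.4, -0.4, -0.3]
opening: 0.0351
gripper_force: 0.0
tool_pos: [0.5559, -0.2745, 0.3225]
orientation: [-179.9, -0.0, -91.2]
force: [0.7, 0.5, 4.8]
opening: 0.0135
gripper_force: 30.0
tool_pos: [0.5563, -0.223, 0.3204]
orientation: [179.9, -15.0, -91.1]
force: [0.7, -1.0, -3.3]
opening: 0.0138
gripper_force: 30.0
tool_pos: [0.5557, -0.2762, 0.3261]
orientation: [-179.9, 0.1, -91.4]
force: [-0.3, -1.8, -0.7]
opening: 0.0139
gripper_force: 30.0
tool_pos: [0.5544, -0.3261, 0.3247]
orientation: [-180.0, 15.0, -91.4]
force: [-0.5, -0.4, -0.7]
opening: 0.0139
gripper_force: 30.0
tool_pos: [0.5563, -0.2739, 0.334]
orientation: [-179.7, -0.4, -91.1]
force: [-4.3, -0.3, 17.7]
opening: 0.0141
gripper_force: 30.0
tool_pos: [0.5572, -0.2227, 0.3322]
orientation: [-179.7, -15.2, -91.2]
force: [-2.4, -1.5, 9.5]
opening: 0.014
gripper_force: 30.0
tool_pos: [0.5556, -0.2738, 0.3401]
orientation: [-180.0, -0.1, -91.2]
force: [0.9, -0.4, -0.3]
opening: 0.0135
gripper_force: 30.0
clock: 23.52
tool_pos: [0.5558, -0.2738, 0.3503]
orientation: [-179.9, -0.0, -91.2]
force: [-0.1, 0.1, -0.1]
opening: 0.0141
gripper_force: 30.0
```

View pics/r3.png

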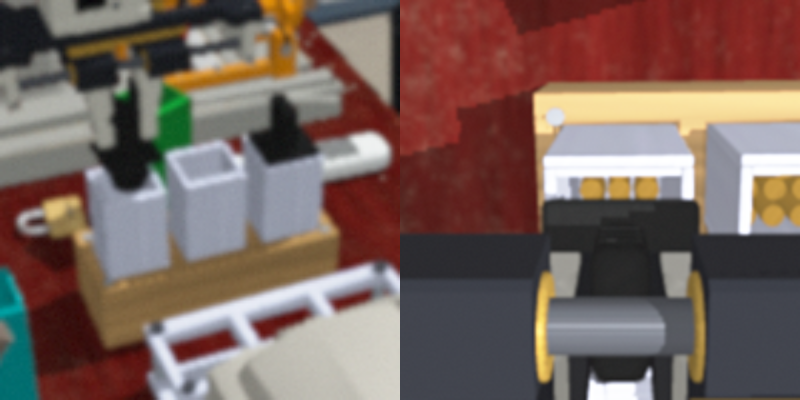

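```bash
python3 -m handwheel '[[-1,0,0,-1,0,0,0],[-1,0,0,-1,0,0,0],[-1,0,0,-1,0,0,0],[-1,0,0,-1,0,0,0]]'|tail -5
python3 -m handwheel '[[-1,-1,-0.545,0,0,0,0],[-1,-1,-0.545,0,0,0,0],[-1,-1,-0.545,0,0,0,0],[-1,-1,-0.545,0,0,0,0],[-1,-1,-0.545,0,0,0,0]]'|tail -5
python3 -m handwheel '[[-1,-1,-0.545,0,0,0,0],[-1,-1,-0.545,0,0,0,0],[-1,0,0,0,0,0,-1],[-1,0,0,0,0,0,-1],[-1,0,0,0,0,0,-1]]'|tail -5
python3 -m handwheel '[[-1,0,0,0,0,0,-1],[-1,0,0,0,0,0,-1],[-1,0,0,0,0,0,-1],[-1,0,0,0,0,0,-1],[-1,0,0,0,0,0,-1]]' | tail -5
python3 -m handwheel '[[-1,0,0,0,0,0,-1],[-1,0,0,0,0,0,-1],[-1,0,0,0,0,0,-1],[-1,0,0,0,0,0,-1],[-1,0,0,0,0,0,-1]]' | tail -5
python3 -m handwheel '[[-1,0,0,0,0,0,-1],[-1,0,0,0,0,0,-0.2],[-1,0,0,0,0,0,0]]'
cat >> h.py <<'E'
def wtray():
    o=get_obs();s=snapshot("wrist");hsv=cv2.cvtColor(s["color"],cv2.COLOR_RGB2HSV)
    m=((hsv[...,1]<90)&(hsv[...,2]>60)).astype(np.uint8);m[201:]=0
    m=cv2.morphologyEx(m,cv2.MORPH_OPEN,np.ones((5,5)))
    return rect(s,m,.026,o,1500),s,o
E
python3 - <<'E'
from h import *
for q in wtray()[0]:print(q)
E
```

```text
tool_pos: [0.5555, -0.2742, 0.4501]
orientation: [180.0, 0.0, -91.3]
force: [0.8, -0.4, -1.4]
opening: 0.0138
gripper_force: 30.0
tool_pos: [0.6268, -0.1499, 0.4493]
orientation: [180.0, 0.0, -91.3]
force: [0.0, -0.4, -0.5]
opening: 0.0141
gripper_force: 30.0
tool_pos: [0.6551, -0.1008, 0.4493]
orientation: [180.0, 0.0, -73.1]
force: [-0.6, 0.6, -0.6]
opening: 0.0138
gripper_force: 30.0
tool_pos: [0.6551, -0.101, 0.4493]
orientation: [180.0, 0.0, -43.1]
force: [0.7, 0.2, -0.9]
opening: 0.0136
gripper_force: 30.0
tool_pos: [0.6551, -0.101, 0.4493]
orientation: [180.0, 0.0, -13.1]
force: [0.8, 0.3, -0.3]
opening: 0.0138
gripper_force: 30.0
clock: 27.0
tool_pos: [0.655, -0.1012, 0.4495]
orientation: [180.0, 0.0, -6.2]
force: [-1.4, 0.1, -1.3]
opening: 0.0141
gripper_force: 30.0
((588, 117, 52, 84), array([ 621.9, -492.9]), array([ 70.7, 112.7]), 88.5)
((162, 107, 153, 94), array([683. ,   0.9]), array([192.3, 121.5]), 83.8)
((536, 0, 104, 53), array([ 788.9, -433.7]), array([131.7,  55.6]), 83.8)
((432, 0, 98, 46), array([ 812.3, -307.4]), array([ 49.2, 112.2]), 0.2)
((83, 0, 132, 83), array([835.5,  83. ]), array([ 96.5, 136.1]), 3.3)
```

```bash
python3 -m handwheel '[[-1,0.34,-1,0,0,0,0],[-1,0.34,-1,0,0,0,0],[-1,0,-1,0,0,0,0],[-1,0,-1,0,0,0,0],[-1,0,-0.14,1,0,0,0]]'|tail -5
python3 -m handwheel '[[-1,0,0,1,0,0,0],[-1,0,0,1,0,0,0],[-1,0,0,1,0,0,0],[-1,0,0,1,0,0,0],[-1,0,0,1,0,0,0]]' | tail -5
python3 -m handwheel '[[-1,0,0,1,0,0,0],[-1,0,0,1,0,0,0],[-1,0,0,0.8,0,0,0],[-1,0,0,0.1,0,0,0]]'
python3 -m handwheel '[[-0.2,0,0,0,0,0,0],[-0.2,0,0,0,0,0,0],[-0.2,0,0,0,0,0,0]]'
python3 -m handwheel '[[-0.2,0,0,-1,0,0,0],[-0.2,0,0,-1,0,0,0],[-0.2,0,0,-1,0,0,0],[-0.2,0,0,-1,0,0,0],[-0.2,0,0,-1,0,0,0]]' |tail -5
python3 -m handwheel '[[-0.2,0,0,-1,0,0,0],[-0.2,0,0,-1,0,0,0],[-0.2,0,0,-1,0,0,0],[-0.2,0,0,-1,0,0,0],[-0.2,0,0,0,0,0,0]]'|tail -5
```

```text
tool_pos: [0.6833, 0.0027, 0.4264]
orientation: [-179.9, -0.2, -5.9]
force: [-0.3, -0.1, -1.0]
opening: 0.0137
gripper_force: 30.0
tool_pos: [0.6826, 0.0011, 0.299]
orientation: [-180.0, -0.0, -6.0]
force: [0.6, 0.4, -1.2]
opening: 0.0139
gripper_force: 30.0
clock: 28.8
tool_pos: [0.6821, 0.0008, 0.2256]
orientation: [179.9, 0.2, -6.0]
force: [-0.1, 0.0, -1.0]
opening: 0.0138
gripper_force: 30.0
clock: 29.18
tool_pos: [0.683, -0.0001, 0.2281]
orientation: [-180.0, -0.1, -6.1]
force: [0.2, -0.2, 0.3]
opening: 0.0338
gripper_force: 0.0
tool_pos: [0.6825, -0.0004, 0.3536]
orientation: [-180.0, -0.0, -6.1]
force: [1.0, -0.2, 0.0]
opening: 0.0351
gripper_force: 0.0
tool_pos: [0.6828, -0.0004, 0.4553]
orientation: [-179.9, -0.3, -6.1]
force: [-0.2, 0.1, -0.7]
opening: 0.0349
gripper_force: 0.0
```

```bash
python3 -m handwheel '[[-0.2,-0.758,0.994,0,0,0,0],[-0.2,-0.758,0.994,0,0,0,0],[-0.2,-0.758,0.994,0,0,0,0],[-0.2,-0.758,0.994,0,0,0,0],[-0.2,-0.758,0.994,0,0,0,0]]'|tail -5
python3 -m handwheel '[[-0.2,-0.758,0.994,0,0,0,0],[-0.2,-0.758,0.994,0,0,0,0],[-0.2,-0.758,0.994,0,0,0,0],[-0.2,-0.758,0.994,0,0,0,0],[-0.2,-0.758,0.994,0,0,0,0]]'|tail -5
python3 -m handwheel '[[-0.2,-0.758,0.994,0,0,0,0],[-0.2,-0.758,0.994,0,0,0,0],[-0.2,0,0,0,0,0,1],[-0.2,0,0,0,0,0,1],[-0.2,0,0,0,0,0,1]]'|tail -5
python3 -m handwheel '[[-0.2,0,0,0,0,0,1],[-0.2,0,0,0,0,0,1],[-0.2,0,0,0,0,0,1],[-0.2,0,0,0,0,0,1],[-0.2,0,0,0,0,0,1]]'|tail -5
python3 -m handwheel '[[-0.2,0,0,0,0,0,1],[-0.2,0,0,0,0,0,1],[-0.2,0,0,0,0,0,1],[-0.2,0,0,0,0,0,1],[-0.2,0,0,0,0,0,1]]'|tail -5
python3 -m handwheel '[[-0.2,0,0,0,0,0,1],[-0.2,0,0,0,0,0,0.2],[-0.2,0,0,0,0,0,0]]'
python3 - <<'E'
from h import *
o=get_obs();s=snapshot("wrist");m=(s["color"].max(2)<60).astype(np.uint8);m[:150]=0;m[205:]=0
for c in cv2.findContours(m,0,1)[0]:
    x,y,w,h=cv2.boundingRect(c)
    if w>35 and h>15 and 200<x<420: print((x,y,w,h),ray(s,x,y+8,.136,o)[:2],ray(s,x+w,y+8,.136,o)[:2],ray(s,x+w/2,y,.136,o)[1]+.023)
E
```

```text
tool_pos: [0.5742, -0.1146, 0.4517]
orientation: [-180.0, 0.0, -6.1]
force: [-0.8, -0.3, -0.3]
opening: 0.0352
gripper_force: 0.0
tool_pos: [0.4665, -0.2285, 0.4521]
orientation: [-180.0, -0.0, -6.1]
force: [0.6, 1.1, 0.4]
opening: 0.0352
gripper_force: 0.0
tool_pos: [0.4241, -0.2733, 0.452]
orientation: [-180.0, -0.0, -24.3]
force: [0.4, -0.1, -0.2]
opening: 0.035
gripper_force: 0.0
tool_pos: [0.4242, -0.2732, 0.452]
orientation: [-180.0, 0.0, -54.3]
force: [-0.6, 0.5, -0.4]
opening: 0.0351
gripper_force: 0.0
tool_pos: [0.4242, -0.2732, 0.452]
orientation: [180.0, 0.0, -84.3]
force: [0.2, 0.8, -0.7]
opening: 0.0349
gripper_force: 0.0
clock: 33.92
tool_pos: [0.4247, -0.273, 0.4521]
orientation: [-180.0, -0.0, -91.2]
force: [-0.5, -0.8, -0.9]
opening: 0.035
gripper_force: 0.0
(298, 163, 43, 42) [ 0.44521959 -0.28847168] [ 0.40338203 -0.2875629 ] -0.2728437196525415
```

Aligned and confirmed: x mid 0.4243, y -0.2728.

```bash
python3 -m handwheel '[[-0.2,0,0,1,0,0,0],[-0.2,0,0,1,0,0,0],[-0.2,0,0,1,0,0,0],[-0.2,0,0,1,0,0,0],[-0.2,0,0,1,0,0,0]]'|tail -5
python3 -m handwheel '[[-0.2,0,0,0.22,0,0,0],[-1,0,0,0,0,0,0],[-1,0,0,0,0,0,0],[-1,0,0,0,0,0,0],[-1,0,0,0,0,0,0]]'|tail -5
python3 -m handwheel '[[-1,-0.67,0,-0.05,0,0.83,0],[-1,-0.67,0,-0.05,0,0.83,0],[-1,-0.67,0,-0.05,0,0.83,0],[-1,0,0,0,0,0,0]]'|tail -5
python3 -m handwheel '[[-1,0.67,0,0.05,0,-0.83,0],[-1,0.67,0,0.05,0,-0.83,0],[-1,0.67,0,0.05,0,-0.83,0],[-1,0,0,0,0,0,0]]'|tail -5
python3 -m handwheel '[[-1,0.67,0,-0.05,0,-0.83,0],[-1,0.67,0,-0.05,0,-0.83,0],[-1,0.67,0,-0.05,0,-0.83,0],[-1,0,0,0,0,0,0]]'|tail -5
python3 -m handwheel '[[-1,-0.67,0,0.05,0,0.83,0],[-1,-0.67,0,0.05,0,0.83,0],[-1,-0.67,0,0.05,0,0.83,0]]'|tail -5
python3 -m handwheel '[[-1,-0.67,0,-0.05,0,0.83,0],[-1,-0.67,0,-0.05,0,0.83,0],[-1,-0.67,0,-0.05,0,0.83,0]]'|tail -5
python3 -m handwheel '[[-1,0.67,0,0.05,0,-0.83,0],[-1,0.67,0,0.05,0,-0.83,0],[-1,0.67,0,0.05,0,-0.83,0],[-1,0,0,-0.2,0,0,0],[-1,0,0,0,0,0,0]]'|tail -5
python3 -m handwheel '[[-1,0,0,-0.2,0,0,0],[-1,0,0,-0.2,0,0,0],[-1,0,0,0,0,0,0]]'
python3 - <<'E'
from h import *
s=snapshot("scene");w=snapshot("wrist")
a=cv2.resize(s["color"][105:245,250:390,::-1],(400,400));b=cv2.resize(w["color"][100:300,210:410,::-1],(400,400))
cv2.imwrite("pics/r4.png",np.hstack([a,b]))
E
```

```text
tool_pos: [0.425, -0.2728, 0.3264]
orientation: [-180.0, -0.0, -91.2]
force: [0.8, -0.0, 0.2]
opening: 0.0351
gripper_force: 0.0
tool_pos: [0.4252, -0.2729, 0.3225]
orientation: [-179.9, -0.0, -91.2]
force: [-1.0, 0.3, 6.2]
opening: 0.0139
gripper_force: 30.0
tool_pos: [0.426, -0.2216, 0.3211]
orientation: [-180.0, -15.0, -91.1]
force: [0.2, -1.1, -0.8]
opening: 0.0139
gripper_force: 30.0
tool_pos: [0.4254, -0.274, 0.3257]
orientation: [-179.9, 0.2, -91.4]
force: [0.1, 0.5, -2.9]
opening: 0.0139
gripper_force: 30.0
tool_pos: [0.4241, -0.3243, 0.325]
orientation: [-180.0, 15.0, -91.4]
force: [-0.2, -1.1, 1.5]
opening: 0.014
gripper_force: 30.0
tool_pos: [0.4253, -0.2718, 0.3314]
orientation: [-179.8, -0.2, -91.2]
force: [-1.5, 0.1, 0.7]
opening: 0.0138
gripper_force: 30.0
tool_pos: [0.4261, -0.2209, 0.3301]
orientation: [-179.8, -15.1, -91.2]
force: [-0.9, -1.3, -0.9]
opening: 0.0137
gripper_force: 30.0
tool_pos: [0.4248, -0.2721, 0.34]
orientation: [-180.0, -0.1, -91.3]
force: [-0.5, 0.7, -1.9]
opening: 0.0139
gripper_force: 30.0
clock: 38.48
tool_pos: [0.4252, -0.2722, 0.3502]
orientation: [-179.9, -0.0, -91.2]
force: [0.0, 0.0, -0.4]
opening: 0.0136
gripper_force: 30.0
```

View pics/r4.png

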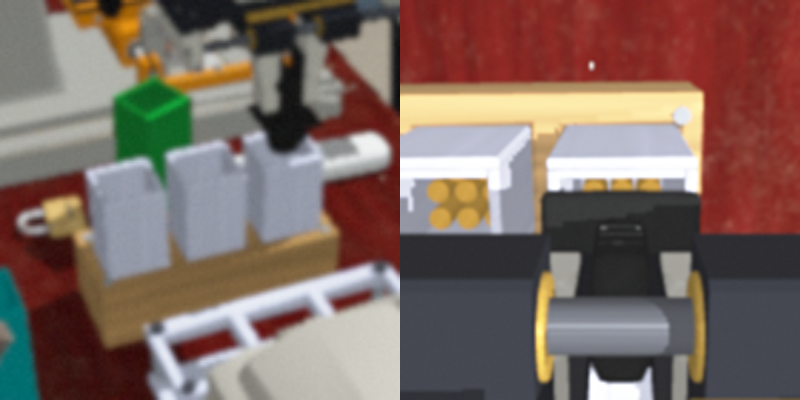

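The third stopper is free: in the left crop the plug is lifted at (290,115), and pins show at the right.

```bash
python3 -m handwheel '[[-1,0,0,-1,0,0,0],[-1,0,0,-1,0,0,0],[-1,0,0,-1,0,0,0],[-1,0,0,-1,0,0,0]]'|tail -5
python3 -m handwheel '[[-1,-0.785,-1,0,0,0,0],[-1,-0.785,-1,0,0,0,0],[-1,-0.785,-1,0,0,0,0],[-1,-0.785,-1,0,0,0,0],[-1,-0.785,-1,0,0,0,0]]'|tail -5
python3 -m handwheel '[[-1,-0.785,-1,0,0,0,0],[-1,-0.785,-1,0,0,0,0],[-1,-0.785,-1,0,0,0,0],[-1,-0.785,-1,0,0,0,0],[-1,0,0,0,0,0,-1]]'|tail -5
python3 -m handwheel '[[-1,0,0,0,0,0,-1],[-1,0,0,0,0,0,-1],[-1,0,0,0,0,0,-1],[-1,0,0,0,0,0,-1],[-1,0,0,0,0,0,-1]]' | tail -5
python3 -m handwheel '[[-1,0,0,0,0,0,-1],[-1,0,0,0,0,0,-1],[-1,0,0,0,0,0,-1],[-1,0,0,0,0,0,-1],[-1,0,0,0,0,0,-1]]' | tail -5
python3 -m handwheel '[[-1,0,0,0,0,0,-1],[-1,0,0,0,0,0,-1],[-1,0,0,0,0,0,-1],[-1,0,0,0,0,0,-0.2],[-1,0,0,0,0,0,0]]'
python3 - <<'E'
from h import *
t,s,o=wtray()
for q in t:print(q)
cv2.imwrite("pics/w4.png",s["color"][...,::-1])
m=(s["color"].max(2)<60).astype(np.uint8);m[200:]=0
print(rect(s,m,.034,o,150))
E
```

```text
tool_pos: [0.4249, -0.2725, 0.4502]
orientation: [180.0, 0.0, -91.3]
force: [0.7, 0.1, -1.3]
opening: 0.0139
gripper_force: 30.0
tool_pos: [0.5531, -0.1764, 0.4494]
orientation: [180.0, -0.0, -91.3]
force: [0.4, -0.6, -1.5]
opening: 0.0136
gripper_force: 30.0
tool_pos: [0.6558, -0.0991, 0.4481]
orientation: [179.9, 0.0, -85.1]
force: [-1.0, -1.0, -1.3]
opening: 0.0138
gripper_force: 30.0
tool_pos: [0.6543, -0.1005, 0.4492]
orientation: [180.0, 0.0, -55.1]
force: [-0.8, 0.7, -0.1]
opening: 0.0138
gripper_force: 30.0
tool_pos: [0.6543, -0.1006, 0.4492]
orientation: [180.0, 0.0, -25.1]
force: [0.1, 0.3, -0.6]
opening: 0.014
gripper_force: 30.0
clock: 42.2
tool_pos: [0.6541, -0.1007, 0.4494]
orientation: [180.0, 0.0, -6.2]
force: [0.2, -1.5, -1.7]
opening: 0.0137
gripper_force: 30.0
((588, 116, 52, 85), array([ 621.5, -492.6]), array([ 70.3, 113.9]), 88.5)
((162, 106, 153, 94), array([683.3,   1. ]), array([191.3, 121.5]), 84.6)
((536, 0, 104, 52), array([ 788.4, -434.2]), array([129.2,  54.4]), 83.8)
((433, 0, 97, 45), array([ 806.2, -306.4]), array([114.6,  46.7]), 83.8)
((84, 0, 131, 82), array([827.8,  84. ]), array([146.9,  88.6]), 83.8)
[((281, 196, 78, 4), array([616.2, -95.5]), array([102.4,   4.1]), 83.8), ((272, 144, 19, 33), array([670.9, -52. ]), array([22.9, 41.4]), 83.8), ((225, 144, 20, 33), array([677.4,   7.8]), array([22.8, 41.5]), 84.3), ((589, 0, 25, 20), array([ 805.8, -442.4]), array([37.4, 14.8]), 53.6)]
```

```bash
python3 -m handwheel '[[-1,0.34,-1,0,0,0,0],[-1,0.33,-1,0,0,0,0],[-1,0,-1,0,0,0,0],[-1,0,-1,0,0,0,0],[-1,0,-1,0,0,0,0]]'|tail -5
python3 -m handwheel '[[-1,0,-1,0,0,0,0],[-1,0,-0.42,1,0,0,0],[-1,0,0,1,0,0,0],[-1,0,0,1,0,0,0],[-1,0,0,1,0,0,0]]'|tail -5
python3 -m handwheel '[[-1,0,0,1,0,0,0],[-1,0,0,1,0,0,0],[-1,0,0,1,0,0,0],[-1,0,0,1,0,0,0],[-1,0,0,0.8,0,0,0]]' | tail -5
python3 -m handwheel '[[-1,0,0,0.1,0,0,0],[-1,0,0,0,0,0,0]]'
python3 -m handwheel '[[-0.2,0,0,0,0,0,0],[-0.2,0,0,0,0,0,0],[-0.2,0,0,0,0,0,0]]'
python3 -m handwheel '[[-0.2,0,0,-1,0,0,0],[-0.2,0,0,-1,0,0,0],[-0.2,0,0,-1,0,0,0],[-0.2,0,0,-1,0,0,0],[-0.2,0,0,-1,0,0,0]]' |tail -5
python3 -m handwheel '[[-0.2,0,0,-1,0,0,0],[-0.2,0,0,-1,0,0,0],[-0.2,0,0,-1,0,0,0],[-0.2,0,0,-1,0,0,0],[-0.2,0,0,0,0,0,0]]'|tail -5
```

```text
tool_pos: [0.6837, 0.0237, 0.4497]
orientation: [-180.0, -0.0, -6.0]
force: [0.4, 0.4, -1.2]
opening: 0.0135
gripper_force: 30.0
tool_pos: [0.6875, 0.0579, 0.349]
orientation: [-180.0, -0.0, -6.1]
force: [0.7, -0.1, -1.2]
opening: 0.0135
gripper_force: 30.0
tool_pos: [0.6874, 0.0578, 0.2286]
orientation: [180.0, 0.0, -6.1]
force: [-0.2, 0.2, -0.8]
opening: 0.0137
gripper_force: 30.0
clock: 44.38
tool_pos: [0.6879, 0.0574, 0.2277]
orientation: [180.0, -0.0, -6.0]
force: [0.4, -0.4, 0.5]
opening: 0.014
gripper_force: 30.0
clock: 44.75
tool_pos: [0.6876, 0.0569, 0.2278]
orientation: [-180.0, -0.0, -6.1]
force: [-0.6, 0.5, -1.2]
opening: 0.0338
gripper_force: 0.0
tool_pos: [0.6874, 0.0568, 0.3533]
orientation: [-180.0, -0.0, -6.1]
force: [0.2, 0.8, 0.1]
opening: 0.035
gripper_force: 0.0
tool_pos: [0.6877, 0.0568, 0.4551]
orientation: [-179.9, -0.2, -6.1]
force: [-0.3, -0.7, 0.3]
opening: 0.035
gripper_force: 0.0
```

Now to the rack to look from close by.

```bash
python3 -m handwheel '[[1,-0.81,1,0,0,0,0],[1,-0.81,1,0,0,0,0],[1,-0.81,1,0,0,0,0],[1,-0.81,1,0,0,0,0],[1,-0.81,1,0,0,0,0]]'|tail -5
python3 -m handwheel '[[1,-0.81,1,0,0,0,0],[1,-0.81,1,0,0,0,0],[1,-0.81,1,0,0,0,0],[1,-0.81,1,0,0,0,0],[1,-0.81,1,0,0,0,0]]'|tail -5
python3 -m handwheel '[[1,-0.81,1,0,0,0,0],[1,-0.25,0.3,0,0,0,0],[1,0,0,0,0,0,-0.9],[1,0,0,0,0,0,0]]'
python3 - <<'E'
from h import *
o=get_obs();s=snapshot("wrist");cv2.imwrite("pics/w5.png",s["color"][...,::-1]);print(o["tool_pos"],o["orientation"])
E
```

```text
tool_pos: [0.5725, -0.0574, 0.4515]
orientation: [180.0, 0.0, -6.1]
force: [-0.6, 1.2, 0.3]
opening: 0.0794
gripper_force: 0.0
tool_pos: [0.4583, -0.1712, 0.4519]
orientation: [-180.0, 0.0, -6.1]
force: [-0.7, -0.1, -0.2]
opening: 0.0873
gripper_force: 0.0
clock: 47.75
tool_pos: [0.4299, -0.1998, 0.452]
orientation: [-180.0, -0.0, -0.7]
force: [-0.1, 0.4, -0.5]
opening: 0.0876
gripper_force: 0.0
[ 0.42991146 -0.19983011  0.45202797] [-1.79993907e+02 -1.76986225e-03 -7.09255380e-01]
```

View pics/w5.png

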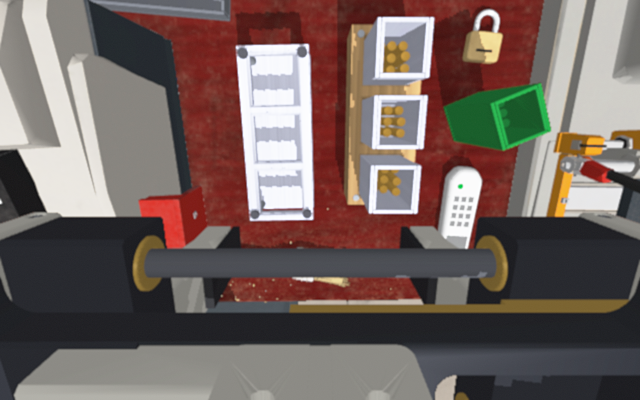

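The view shows the rack's top plate with corners at about (236,46), (309,44), (313,218) and (249,220), and the open tube rims at about (398,48), (395,122) and (393,188).

Run:
```python
from h import *
o=get_obs();s=snapshot("wrist");hsv=cv2.cvtColor(s["color"],cv2.COLOR_RGB2HSV)
m=((hsv[...,1]<70)&(hsv[...,2]>90)).astype(np.uint8)
k=np.zeros_like(m);k[38:224,228:322]=m[38:224,228:322];k=cv2.morphologyEx(k,cv2.MORPH_CLOSE,np.ones((7,7)))
print("rack",rect(s,k,.06,o,2000))
print("bolts",[ray(s,u,v,.06,o)[:2].round(4) for u,v in((243,53),(302,51),(308,213),(254,214))])
for n in range(10,13):pass
# sub-pixel plate edges by rows/cols profile
g=s["color"].min(2)
for v in (60,100,130,160,200):
    l=np.flatnonzero(k[v]);a,b=ray(s,l.min(),v,.06,o),ray(s,l.max()+1,v,.06,o);print("row",v,l.min(),l.max(),a[:2].round(4),b[:2].round(4),"mid y",((a+b)/2)[1].round(4))
for u in (265,280,295):
    l=np.flatnonzero(k[:,u]);a,b=ray(s,u,l.min(),.06,o),ray(s,u,l.max()+1,.06,o);print("col",u,a[0].round(4),b[0].round(4),"mid x",((a+b)/2)[0].round(4))
# tubes: rim corners
for nm,c in dict(far=((377,17),(434,17),(427,81),(371,79)),mid=((371,95),(428,96),(425,152),(367,150)),near=((369,163),(421,163),(419,214),(372,214))).items():
    p=np.array([ray(s,u,v,.13,o)[:2] for u,v in c]);print(nm,p.mean(0).round(4),(p[1]-p[0]).round(3),(p[3]-p[0]).round(3))
```

```text
rack [((235, 43, 79, 179), array([ 471.7, -148.8]), array([206.8,  83.5]), 0.3)]
bolts [array([ 0.5659, -0.1154]), array([ 0.567 , -0.1812]), array([ 0.378 , -0.1833]), array([ 0.3777, -0.1148])]
row 60 236 310 [ 0.5588 -0.107 ] [ 0.5576 -0.191 ] mid y -0.149
row 100 240 311 [ 0.516  -0.1081] [ 0.5148 -0.1912] mid y -0.1496
row 130 242 311 [ 0.4821 -0.1077] [ 0.4809 -0.1905] mid y -0.1491
row 160 244 312 [ 0.4465 -0.1074] [ 0.4453 -0.191 ] mid y -0.1492
row 200 248 313 [ 0.3962 -0.1085] [ 0.395  -0.1912] mid y -0.1499
col 265 0.5747 0.3681 mid x 0.4714
col 280 0.5745 0.3678 mid x 0.4712
col 295 0.5742 0.3676 mid x 0.4709
far [ 0.554  -0.2751] [-0.001 -0.05 ] [-0.051  0.004]
mid [ 0.4886 -0.2743] [-0.002 -0.053] [-0.051  0.002]
near [ 0.4246 -0.275 ] [-0.001 -0.051] [-0.053 -0.004]
```

```bash
python3 -m handwheel '[[0.45,-0.18,1,0,0,0,0],[0.45,0,1,0,0,0,0],[0.45,0,0.97,0,0,0,0],[0.45,0,0,1,0,0,0],[0.45,0,0,1,0,0,0]]'|tail -5
python3 -m handwheel '[[0.45,0,0,1,0,0,0],[0.45,0,0,1,0,0,0],[0.45,0,0,1,0,0,0],[0.45,0,0,1,0,0,0],[0.45,0,0,1,0,0,0]]'|tail -5
python3 -m handwheel '[[0.45,0,0,0.3,0,0,0],[-1,0,0,0,0,0,0],[-1,0,0,0,0,0,0],[-1,0,0,0,0,0,0],[-1,0,0,0,0,0,0]]'
python3 -m handwheel '[[-1,0,0,-0.5,0,0,0],[-1,0,0,-0.5,0,0,0]]'
```

```text
tool_pos: [0.4248, -0.2741, 0.4014]
orientation: [-180.0, -0.0, -0.8]
force: [0.4, 1.0, -0.4]
opening: 0.0637
gripper_force: 0.0
tool_pos: [0.4249, -0.2738, 0.2762]
orientation: [180.0, 0.0, -0.7]
force: [-0.8, 0.3, 0.2]
opening: 0.0636
gripper_force: 0.0
clock: 49.72
tool_pos: [0.4249, -0.2741, 0.2705]
orientation: [180.0, -0.1, -0.7]
force: [0.2, 1.2, 2.2]
opening: 0.0497
gripper_force: 30.0
clock: 49.98
tool_pos: [0.4246, -0.2739, 0.2955]
orientation: [-180.0, 0.0, -0.7]
force: [1.6, 0.1, -3.1]
opening: 0.0496
gripper_force: 30.0
```

```bash
python3 -m handwheel '[[-1,0,0,-1,0,0,0],[-1,0,0,-1,0,0,0],[-1,0,0,-0.2,0,0,0],[-1,0,0,0,0,0,0]]'|tail -5
python3 -m handwheel '[[-1,-0.16,-1,0,0,0,0],[-1,-0.16,-1,0,0,0,0],[-1,-0.16,-1,0,0,0,0],[-1,-0.16,-1,0,0,0,0],[-1,-0.18,-0.99,0,0,0,-0.17]]'|tail -5
python3 -m handwheel '[[-1,0,0,0,0,0,0],[-1,0,0,0.5,0,0,0],[-1,0,0,0.5,0,0,0],[-1,0,0,0.2,0,0,0],[-1,0,0,0,0,0,0]]'
python3 -m handwheel '[[-1,0,0,0.3,0,0,0],[-1,0,0,0.3,0,0,0],[-1,0,0,0,0,0,0]]'
```

```text
tool_pos: [0.4242, -0.2738, 0.3496]
orientation: [-180.0, -0.0, -0.7]
force: [-1.0, -0.1, -2.5]
opening: 0.0498
gripper_force: 30.0
tool_pos: [0.4048, -0.1482, 0.3484]
orientation: [-180.0, 0.1, 0.4]
force: [0.2, 0.3, -2.4]
opening: 0.05
gripper_force: 30.0
clock: 51.72
tool_pos: [0.4054, -0.1493, 0.3189]
orientation: [180.0, 0.1, 0.3]
force: [-0.6, 0.6, -2.5]
opening: 0.0498
gripper_force: 30.0
clock: 52.1
tool_pos: [0.4054, -0.149, 0.304]
orientation: [-180.0, 0.1, 0.3]
force: [0.9, 0.9, -2.5]
opening: 0.0495
gripper_force: 30.0
```

```bash
python3 -m handwheel '[[-1,0,0,0.4,0,0,0],[-1,0,0,0.4,0,0,0],[-1,0,0,0.4,0,0,0],[-1,0,0,0,0,0,0]]'
python3 -m handwheel '[[-1,0,0,0.06,0,0,0],[-1,0,0,0,0,0,0],[0.45,0,0,0,0,0,0],[0.45,0,0,0,0,0,0],[0.45,0,0,0,0,0,0]]'
python3 -m handwheel '[[0.45,0,0,-1,0,0,0],[0.45,0,0,-1,0,0,0],[0.45,0,0,-1,0,0,0],[0.45,0,0,0,0,0,0]]'|tail -5
```

```text
clock: 52.6
tool_pos: [0.4054, -0.149, 0.2738]
orientation: [180.0, 0.1, 0.4]
force: [0.6, -0.2, -1.8]
opening: 0.0499
gripper_force: 30.0
clock: 53.22
tool_pos: [0.4056, -0.149, 0.2734]
orientation: [180.0, -0.0, 0.4]
force: [-0.5, -0.9, -0.2]
opening: 0.0632
gripper_force: 0.0
tool_pos: [0.4061, -0.149, 0.3501]
orientation: [180.0, -0.2, 0.4]
force: [-0.3, 0.2, -0.0]
opening: 0.0636
gripper_force: 0.0
```

```bash
python3 -m handwheel '[[0.45,0.66,1,0,0,0,0],[0.45,0.66,1,0,0,0,0],[0.45,0.66,1,0,0,0,0],[0.45,0.66,1,0,0,0,0],[0.45,0.68,1.0,0,0,0,0]]'|tail -5
python3 -m handwheel '[[0.45,0,0.02,1,0,0,0.18],[0.45,0,0,1,0,0,0],[0.45,0,0,1,0,0,0],[0.45,0,0,0.2,0,0,0],[0.45,0,0,0,0,0,0]]'
python3 -m handwheel '[[-1,0,0,0,0,0,0],[-1,0,0,0,0,0,0],[-1,0,0,0,0,0,0],[-1,0,0,0,0,0,0]]'
python3 -m handwheel '[[-1,0,0,-1,0,0,0],[-1,0,0,-1,0,0,0],[-1,0,0,-1,0,0,0],[-1,0,0,-0.2,0,0,0],[-1,0,0,0,0,0,0]]'
```

```text
tool_pos: [0.4896, -0.2743, 0.3472]
orientation: [-180.0, 0.1, 0.3]
force: [1.1, 0.1, -0.6]
opening: 0.0633
gripper_force: 0.0
clock: 54.98
tool_pos: [0.4894, -0.274, 0.268]
orientation: [180.0, 0.0, -0.7]
force: [-1.0, 0.4, 0.5]
opening: 0.0639
gripper_force: 0.0
clock: 55.48
tool_pos: [0.4897, -0.2741, 0.2691]
orientation: [180.0, -0.1, -0.7]
force: [-0.2, -0.3, 6.1]
opening: 0.0502
gripper_force: 29.9
clock: 56.1
tool_pos: [0.4889, -0.2738, 0.3473]
orientation: [-180.0, 0.0, -0.7]
force: [0.1, 0.1, -3.4]
opening: 0.0499
gripper_force: 29.9
```

```bash
python3 -m handwheel '[[-1,-0.15,-1,0,0,0,0],[-1,-0.15,-1,0,0,0,0],[-1,-0.15,-1,0,0,0,0],[-1,-0.15,-1,0,0,0,0],[-1,-0.16,-0.99,0,0,0,-0.17]]'|tail -5
python3 -m handwheel '[[-1,0,0,0,0,0,0],[-1,0,0,0.5,0,0,0],[-1,0,0,0.5,0,0,0],[-1,0,0,0.2,0,0,0],[-1,0,0,0,0,0,0]]'
python3 -m handwheel '[[-1,0,0,0.3,0,0,0],[-1,0,0,0.3,0,0,0],[-1,0,0,0,0,0,0]]'
```

```text
tool_pos: [0.4712, -0.1482, 0.3465]
orientation: [-180.0, 0.1, 0.3]
force: [1.0, 0.2, -3.5]
opening: 0.05
gripper_force: 29.9
clock: 57.35
tool_pos: [0.4718, -0.1493, 0.3174]
orientation: [180.0, 0.1, 0.3]
force: [0.5, 0.2, -2.6]
opening: 0.05
gripper_force: 30.0
clock: 57.72
tool_pos: [0.4716, -0.149, 0.3025]
orientation: [-180.0, 0.1, 0.3]
force: [0.8, 0.2, -1.9]
opening: 0.0501
gripper_force: 30.0
```

```bash
python3 -m handwheel '[[-1,0,0,0.4,0,0,0],[-1,0,0,0.4,0,0,0],[-1,0,0,0.4,0,0,0],[-1,0,0,0,0,0,0]]'
python3 -m handwheel '[[0.45,0,0,0,0,0,0],[0.45,0,0,0,0,0,0],[0.45,0,0,0,0,0,0]]'|tail -5
python3 -m handwheel '[[0.45,0,0,-1,0,0,0],[0.45,0,0,-1,0,0,0],[0.45,0,0,-1,0,0,0],[0.45,0,0,0,0,0,0]]'|tail -5
python3 -m handwheel '[[0.45,0.65,1,0,0,0,0],[0.45,0.65,1,0,0,0,0],[0.45,0.65,1,0,0,0,0],[0.45,0.65,1,0,0,0,0],[0.45,0.66,1.0,0,0,0,0]]'|tail -5
python3 -m handwheel '[[0.45,0,0.05,1,0,0,0.18],[0.45,0,0,1,0,0,0],[0.45,0,0,1,0,0,0],[0.45,0,0,0.12,0,0,0],[0.45,0,0,0,0,0,0]]'
python3 -m handwheel '[[-1,0,0,0,0,0,0],[-1,0,0,0,0,0,0],[-1,0,0,0,0,0,0],[-1,0,0,0,0,0,0]]'
python3 -m handwheel '[[-1,0,0,-1,0,0,0],[-1,0,0,-1,0,0,0],[-1,0,0,-1,0,0,0],[-1,0,0,-0.2,0,0,0],[-1,0,0,0,0,0,0]]'
```

```text
clock: 58.22
tool_pos: [0.4715, -0.149, 0.2721]
orientation: [180.0, 0.1, 0.3]
force: [-0.4, -0.3, -3.4]
opening: 0.0496
gripper_force: 30.0
tool_pos: [0.4721, -0.149, 0.2737]
orientation: [180.0, -0.1, 0.3]
force: [-0.2, 0.4, 0.4]
opening: 0.063
gripper_force: 0.0
tool_pos: [0.4725, -0.149, 0.3504]
orientation: [180.0, -0.3, 0.3]
force: [-0.2, 0.4, 1.0]
opening: 0.0636
gripper_force: 0.0
tool_pos: [0.5544, -0.2744, 0.3474]
orientation: [-180.0, 0.0, 0.3]
force: [0.6, 1.1, -0.6]
opening: 0.0634
gripper_force: 0.0
clock: 60.35
tool_pos: [0.5542, -0.2749, 0.2704]
orientation: [180.0, 0.0, -0.8]
force: [-0.6, -0.5, -0.8]
opening: 0.0637
gripper_force: 0.0
clock: 60.85
tool_pos: [0.5544, -0.2749, 0.2712]
orientation: [180.0, -0.1, -0.8]
force: [-0.2, 0.2, 5.2]
opening: 0.0502
gripper_force: 29.9
clock: 61.48
tool_pos: [0.5537, -0.2746, 0.3493]
orientation: [-180.0, 0.0, -0.8]
force: [-0.0, -0.5, -4.2]
opening: 0.05
gripper_force: 29.9
```

```bash
python3 -m handwheel '[[-1,-0.15,-1,0,0,0,0],[-1,-0.15,-1,0,0,0,0],[-1,-0.15,-1,0,0,0,0],[-1,-0.15,-1,0,0,0,0],[-1,-0.14,-1,0,0,0,-0.17]]'|tail -5
python3 -m handwheel '[[-1,0,0,0,0,0,0],[-1,0,0,0.5,0,0,0],[-1,0,0,0.5,0,0,0],[-1,0,0,0.2,0,0,0],[-1,0,0,0,0,0,0]]'
python3 -m handwheel '[[-1,0,0,0.3,0,0,0],[-1,0,0,0.3,0,0,0],[-1,0,0,0,0,0,0]]'
```

```text
tool_pos: [0.5366, -0.1487, 0.3484]
orientation: [-180.0, 0.2, 0.2]
force: [0.3, 0.8, -2.9]
opening: 0.0498
gripper_force: 29.9
clock: 62.72
tool_pos: [0.5371, -0.1499, 0.3193]
orientation: [-180.0, 0.1, 0.2]
force: [-0.0, 1.5, -3.1]
opening: 0.05
gripper_force: 29.9
clock: 63.1
tool_pos: [0.5371, -0.1496, 0.3045]
orientation: [180.0, 0.0, 0.2]
force: [0.5, 0.1, -1.8]
opening: 0.05
gripper_force: 29.9
```

Inserting freely. I'll lower it, release, retreat, and move to a viewing pose.

```bash
python3 -m handwheel '[[-1,0,0,0.4,0,0,0],[-1,0,0,0.4,0,0,0],[-1,0,0,0.4,0,0,0],[-1,0,0,0,0,0,0]]'
python3 -m handwheel '[[0.45,0,0,0,0,0,0],[0.45,0,0,0,0,0,0],[0.45,0,0,0,0,0,0]]'|tail -5
python3 -m handwheel '[[0.45,0,0,-1,0,0,0],[0.45,0,0,-1,0,0,0],[0.45,0,0,-1,0,0,0],[0.45,0,0,-1,0,0,0],[0.45,0,0,-1,0,0,0]]'|tail -5
python3 -m handwheel '[[0.45,-1,0.4,-1,0,0,0],[0.45,-1,0.4,-1,0,0,0],[0.45,-1,0.4,-1,0,0,0],[0.45,-1,0.4,0,0,0,0],[0.45,-0.8,0.4,0,0,0,0]]'|tail -5
python3 -m handwheel '[[0.45,0,0,0,0,0,0]]'
python3 - <<'E'
from h import *
o=get_obs();s=snapshot("wrist");c=snapshot("scene")
b=np.zeros((400,800,3),np.uint8);b[:,:420]=s["color"][:,120:540];b[:,420:]=cv2.resize(c["color"][105:385,230:430],(380,400)) if 0 else c["color"][:,110:490]
cv2.imwrite("pics/end.png",b[...,::-1])
for n,z in(("rim .13",.13),):
  m=(s["color"].min(2)>0)
  np.save("w.npy",s["color"])
E
```

```text
clock: 63.6
tool_pos: [0.537, -0.1496, 0.274]
orientation: [180.0, 0.1, 0.2]
force: [-0.3, -0.4, -2.9]
opening: 0.0502
gripper_force: 30.0
tool_pos: [0.5375, -0.1496, 0.2757]
orientation: [180.0, -0.1, 0.2]
force: [-0.3, 0.0, 0.4]
opening: 0.0632
gripper_force: 0.0
tool_pos: [0.5371, -0.1496, 0.4014]
orientation: [-180.0, -0.0, 0.2]
force: [-0.4, 0.3, 0.1]
opening: 0.0635
gripper_force: 0.0
tool_pos: [0.416, -0.2004, 0.475]
orientation: [-180.0, -0.0, 0.2]
force: [-0.2, -0.2, -0.1]
opening: 0.0635
gripper_force: 0.0
clock: 65.35
tool_pos: [0.4159, -0.2007, 0.4749]
orientation: [-180.0, 0.0, 0.2]
force: [-0.1, -0.4, 0.0]
opening: 0.0635
gripper_force: 0.0
```

View pics/end.png

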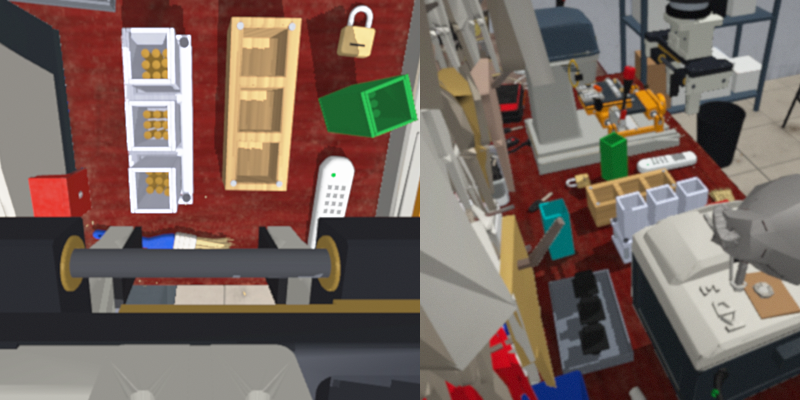

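All three tubes stand in the rack (left crop (150,55), (152,122), (152,185)) and all three stoppers stand in the tray (right crop (592,285), (592,312), (592,340)). The padlock and phone have not moved. One numeric check of the rims, then I hand in.

Run:
```python
from h import *
o=get_obs();s=snapshot("wrist")
for c in(((243,28),(294,28),(296,92),(244,92)),((246,100),(294,100),(296,152),(246,152)),((250,155),(297,155),(298,213),(250,213))):
    p=np.array([ray(s,u,v,.13,o)[:2] for u,v in c]);print(p.mean(0).round(3),np.round(np.ptp(p,0),3))
print(o["clock"]);print(close_job())
```

```text
[ 0.536 -0.15 ] [0.058 0.052]
[ 0.473 -0.149] [0.052 0.053]
[ 0.412 -0.15 ] [0.064 0.053]
65.45
the job is handed in; nothing more can be done
None
```

I rocked all three stoppers free and stood them in the tray, then stood all three tubes in the rack windows. I handed the job in at about 65 s; `close_job()` gave no verdict, and the last picture shows everything in place, though how fully the tubes sit was not measured directly.

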